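Restock the half-round slide rests

ROBOT

A 6-joint arm with a two-finger parallel gripper is mounted at the origin on the work surface. World frame = base frame: x ahead of the robot, y to its left, z up, the work surface at z = 0. Lengths are in m, angles in rad, forces in N, time in s.
With the tool pointing down it reaches from about 0.375 to 0.9 m from the base axis. Payload 3.1 kg.
Tool frame: the origin (TCP) lies at the very end of the fingers, on their centre line; the grasp point (between the pads) lies 19 mm behind it (manip.grasp_offset is the distance from the TCP to the grasp point, in m); y points along the fingers, z is the direction in which the jaws open and shut, and the axes are right-handed (so a half turn about y gives the same grasp; the last joint's range is limited). The gripper opens to 85 mm and grips with 20 to 120 N. Pads are 22 mm wide; open, the fingers measure 114 mm over their backs; the gripper's body (76 mm by 85 mm) begins 54 mm behind the grasp point. The pads swing forward as they close: fully open they stand 13 mm farther back than shut.
Start: joints at [-1.359, 0.527, 1.433, -0, 1.181, -0.178], TCP at [0.238, -0.578, 0.231] pointing down, gripper open.
Joint ranges: [-3.08, 3.08], [-0.75, 2.2], [0.22, 2.44], [-1.43, 4.57], [0, 2.65], [-2.85, 2.85]. Speed limits (rad/s): [2.79, 2.79, 3.14, 3.14, 3.14, 3.14].

INTERFACE

Orientations are given as a unit quaternion [x, y, z, w].
In Python, from station import manip gives the robot as it stands.
- The arm moves only by the tool apply_moves, never from a script. Its argument "motion" is a list of rows, each a list of 5 numbers: the finger opening in mm, from 0 to 85.4, then the shift along the tool's x, y, z in units of 30 mm (1.0 is 30 mm), then the turn about the tool's y in units of 10 degrees (1.0 is 10 degrees). In form: [[fingers, x, y, z, twist], ...]. A call has 1 to 12 rows; each row is the pose to reach, as a shift and turn from the pose commanded when the call began, along the tool's axes at that moment; what a row does not reach only later rows make up. A row lasts 1/8 s, in which the tool goes at most 62.5 mm and 10.7 degrees, less where a joint would pass 70% of its speed; a pose out of reach is approached as far as the arm can. A call with a gripper value outside its range is refused whole. The fingers move at their own pace and stop on an object; "squeeze" is the grip in N (left out, the last holds). Time passes only in rows, so rows that repeat a pose let the fingers close. It gives the time, the measured TCP pose, the force and the opening at its end, in the units of the state.
- manip.sense(): the state, without advancing time (a new reading comes with each control period).
- manip.snapshot(name): name is "side" or "top"; returns the picture (420x560x3 uint8, red, green, blue); there is no depth.
- manip.get_calibration(name): a dict with "intrinsics" (3x3 intrinsics, pixels), "extrinsics" (4x4, takes a point from camera to world coordinates). Camera axes: x right, y up, looking along -z (the intrinsics and any distortion apply to the point x, -y, -z); pixel columns grow to the right and rows downward; lengths in m; the calibration is good to about 2 mm. A picture is of the moment at which its call begins. get_calibration takes no time and is no camera call.
- manip.sign_off(): hands the job in, once; it reports no verdict.
The state is a dict: "t": time; "q": joint angles; "qd": joint speeds; "tau": joint torques, N m; "tcp_pos": TCP position; "tool_rot": TCP orientation; "force": force on the tool from outside, world axes, zero at the start; "ft_torque": the same for the moment, N m; "finger_gap": opening from 0.0 (shut) to 1.0 (fully open).
Only numpy, scipy, OpenCV 4.12 (cv2) and the standard library are available. Lean on these libraries where they do the work, as an engineer would, in place of code of your own. Each camera call takes 0.05 s, during which the arm holds its last target.

TASK

A white half-round slide rest is rocking on its curved back on the rubber mat: first stop it and turn it over so that it lies still with its flat side down. Then restock the aluminium bay from the back: draw the older slide rest that is already in the bay forward until it is up against the front stop, and put the one from the mat in the bay behind it, flat side down, square in the bay and closed up against it. Do not push or knock over any of the other things on the bench.

Things in the scene. Friction and masses are not known exactly. Their poses are not given: they have to be found in the camera images.
- new_block: The slide rest to restock: solid white plastic half cylinder, 110 mm long, radius 30 mm (flat face 110 x 60 mm), 0.15 to 0.27 kg. Origin: middle of the crest of the curved side (30 mm from the flat face). x: along its length; z: from the flat face to the crest (z up = flat side down). Starts on the mat, curved side down, flat face up 33 mm above the bench, rocking about x by up to 20 degrees either way, for many seconds.
- new_flat (a point): Middle of new_block's flat face (on the axis of its half cylinder). The block rolls like a wheel on its curved side; after a quarter turn it stands on an edge and about 25 degrees further falls on to its flat face. It then lies about 77 mm to that side; this needs about 110 mm of free space on that side of its first centre line. Friction on mat and bench 0.5 to 0.7.
- old_block: The older slide rest, the same in shape, size, mass range, origin and axes. It starts flat side down on the bench inside the bay, well back from the front stop (its centre 90 to 125 mm behind the stop), its length across the bay.
- bay: Low aluminium bay fixed to the bench, no floor of its own, open at the top and back. Origin: its middle, at bench level. x runs from the front stop to the open back. Side rails 18 mm high, 8 mm thick, from x = -89 to 89 mm, inner faces at y = -59 and 59 mm (a slide rest lying across has 4 mm play at each end); small feet 3 mm high outside them, out to y = 81 mm.
- bay_stop (a point): Middle of the inner face of the bay's front stop, at bench level, 85 mm from the bay's origin towards -x. The stop is a bar 22 mm high and 10 mm thick across the bay.
- mat: Thin black rubber mat fixed to the bench, 170 (x) x 290 (y) x 3 mm. Origin: centre of its underside. The rocking slide rest lies near its middle, its length within 0.2 rad of the mat's x axis, so it can be rolled towards the mat's +y or -y end. The round white paper on the mat is flat and does not matter.
- jar: Screw-top jar, 54 mm diameter, 75 mm high, standing on the mat on one side of the rocking slide rest (towards the mat's +y or -y end), about 112 mm from it, in the way of turning it over to that side. Origin: centre of its underside. Not to be moved.
- dropper: Amber dropper bottle, 38 mm diameter, 82 mm high, on the bench between the mat and the bay. Origin: centre of its underside. Not to be moved.
- cleaner: White bottle, 40 mm diameter, 85 mm high, on the bench between the mat and the bay. Origin: centre of its underside. Not to be moved.
- dishes: Stack of culture dishes, 90 mm diameter, 57 mm high, at the left side of the bench. Origin: centre of its underside. Not to be moved.
- slide_box: Grey slide box, 92 x 162 x 34 mm high, at the right side of the bench. Origin: centre of its underside. Not to be moved.
- lens_pot: Black lens pot, 48 mm diameter, 55 mm high, at the far side of the bench. Origin: centre of its underside. Not to be moved.
- tip_box: Clear box of pipette tips, 85 x 120 x 64 mm high, at the far side of the bench. Origin: centre of its underside. Not to be moved.
Things that resemble listed ones, but are neither listed nor needed, are in the scene too. Of the things shaped like the bay, the aluminium one is meant. Leave any turquoise look-alike of the new_block alone.

How it is judged:
On the way, in this order (a step that is already met when the one before it is completed fails the run):
1. the rocking slide rest has been turned over and lies still with its flat side down (angle between new_block's own z axis and vertical below 0.08 rad and height (world z) of new_block below 0.038 m and linear speed of new_block below 0.02 m/s and angular speed of new_block below 0.2 rad/s), for 0.2 s.
2. the older slide rest has been drawn forward against the front stop of the bay (x of old_block in the frame of bay between -0.06 and -0.048 m and y of old_block in the frame of bay between -0.012 and 0.012 m and angle between old_block's own z axis and vertical below 0.08 rad and height (world z) of old_block below 0.035 m), for 0.2 s.
At the end, for the whole second after the job is handed in: Both lie still in the bay, flat side down (0.08 rad), square (0.12 rad) and within 12 mm of its middle line: the older one in front, within 7 mm of the stop, the other behind it, centres less than 70 mm apart (gap under 10 mm) (all of step 2 and linear speed of each of old_block, new_block below 0.01 m/s and angular speed of each of old_block, new_block below 0.1 rad/s and angle between new_block's own z axis and vertical below 0.08 rad and height (world z) of new_block below 0.035 m and horizontal distance between new_block and old_block below 0.07 m and x of new_block in the frame of bay above -0.005 m and y of new_block in the frame of bay between -0.012 and 0.012 m and angle between the x axis of each of new_block, old_block and the y axis of bay, either way round below 0.12 rad); the robot touches nothing.
It fails at once if the jar is moved by more than 20 mm or tipped (distance of jar from where it was at the start of the episode above 0.02 m or angle between jar's own z axis and vertical above 0.35 rad).
It fails at once if the dropper bottle or the white bottle is moved by more than 20 mm or tipped (distance of any of dropper, cleaner from where it was at the start of the episode above 0.02 m or angle between any of dropper, cleaner's own z axis and vertical above 0.35 rad).
It fails at once if the dishes or the slide box are moved by more than 20 mm or tipped (distance of any of dishes, slide_box from where it was at the start of the episode above 0.02 m or angle between any of dishes, slide_box's own z axis and vertical above 0.35 rad).
It fails at once if the lens pot or the tip box is moved by more than 20 mm or tipped (distance of any of lens_pot, tip_box from where it was at the start of the episode above 0.02 m or angle between any of lens_pot, tip_box's own z axis and vertical above 0.35 rad).
It also fails if it takes over 72 s, if anything falls off the work surface, if the arm or the gripper's body presses on something with over 40 N, if the wrist force passes 120 N, or if a joint passes its speed limit or range.

## Working session

There is one attempt and no reset: what is moved stays moved. The work goes in short steps, Python scripts to look and compute and a tool call to move; the robot and the scene stay as the last step left them, time stands still between calls to the robot, and variables do not carry over. Pictures are saved under pics/ and viewed, and the job is handed in when it is done.

Besides the shell and the picture viewer there is one more tool, called after "Emit:" as name([rows], argument=value, ...), one row to a line, values as JSON. apply_moves: Moves the arm, as the interface text tells. Its arguments: {"type":"object","properties":{"motion":{"type":"array"},"squeeze":{"type":"number"}},"required":["motion"]}

```bash
ls; mkdir -p pics; python3 - <<'E'
from station import manip
import cv2, numpy as np
for n in ("top","side"):
    im=manip.snapshot(n); cv2.imwrite(f"pics/{n}0.png",im[:,:,::-1])
    c=manip.get_calibration(n); print(n,np.round(c["intrinsics"],1).tolist(),np.round(c["extrinsics"],4).tolist(),[k for k in c])
s=manip.sense(); print({k:(np.round(v,3).tolist()) for k,v in s.items()})
E
```

```text
pics
top [[404.3, 0.0, 281.1], [0.0, 404.3, 216.8], [0.0, 0.0, 1.0]] [[0.0222, 0.9951, -0.0962, 0.3695], [-0.9998, 0.0219, -0.0042, 0.0038], [-0.0021, 0.0963, 0.9954, 1.2042], [0.0, 0.0, 0.0, 1.0]] ['intrinsics', 'extrinsics']
side [[383.2, 0.0, 281.2], [0.0, 383.2, 212.2], [0.0, 0.0, 1.0]] [[-0.8168, 0.3, -0.4928, -0.0792], [-0.5769, -0.4189, 0.7012, 0.7804], [0.0039, 0.8571, 0.5152, 0.6567], [0.0, 0.0, 0.0, 1.0]] ['intrinsics', 'extrinsics']
{'t': 0.1, 'q': [-1.359, 0.528, 1.434, -0.0, 1.181, -0.178], 'qd': [-0.001, -0.003, -0.003, 0.001, -0.001, -0.0], 'tau': [0.0, -44.33, -17.859, -0.0, 0.004, -0.0], 'tcp_pos': [0.237, -0.577, 0.23], 'tool_rot': [-0.137, 0.694, -0.693, 0.137], 'force': [-0.209, -0.129, -0.011], 'ft_torque': [0.04, 0.024, 0.014], 'finger_gap': 1.0}
```

View pics/top0.png

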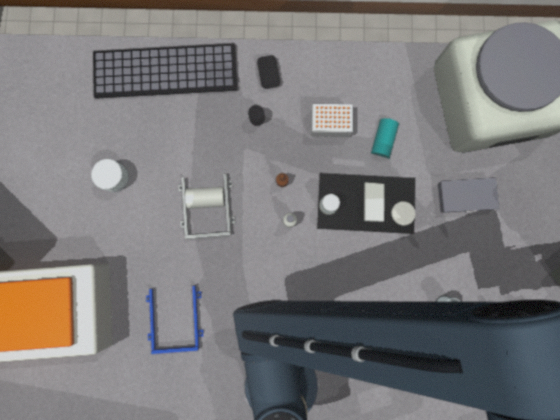

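View pics/side0.png

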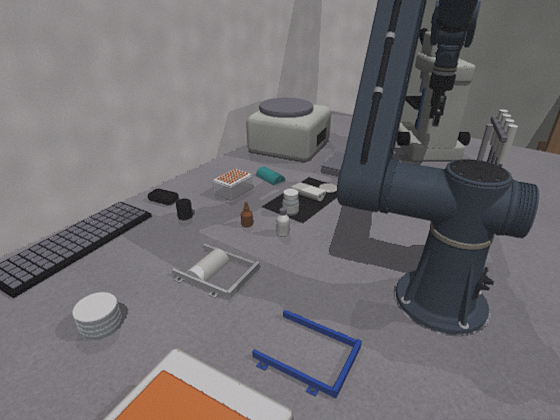

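Top view: the rocking white half-cylinder is at about (374,202) on the mat. A disc at (330,204) stands to its left and another at (403,213) to its right. The aluminium bay is at (206,207) with a white block in it, and its stop is at the bottom at row 236. Possible confusions are the turquoise block (385,137), the blue bay (175,320), and jar against paper at (330,204)/(403,213). I'll check these in crops.

```bash
cat > h.py <<'E'
import numpy as np, cv2
from station import manip
def ray(cam,uv):
    c=manip.get_calibration(cam);K=c["intrinsics"];T=np.array(c["extrinsics"])
    p=np.linalg.inv(K)@np.array([uv[0],uv[1],1.0]); d=T[:3,:3]@np.array([p[0],-p[1],-p[2]])
    return T[:3,3],d
def onz(cam,uv,z):
    o,d=ray(cam,uv); return o+d*(z-o[2])/d[2]
def proj(cam,P):
    c=manip.get_calibration(cam);K=np.array(c["intrinsics"]);T=np.array(c["extrinsics"])
    q=T[:3,:3].T@(np.array(P)-T[:3,3]); q=K@np.array([q[0],-q[1],-q[2]]); return q[:2]/q[2]
def crop(im,x0,y0,x1,y1,s,name):
    c=cv2.resize(im[y0:y1,x0:x1],None,fx=s,fy=s,interpolation=cv2.INTER_CUBIC)
    cv2.imwrite(name,c[:,:,::-1])
def snap(n,name):
    im=manip.snapshot(n); cv2.imwrite(name,im[:,:,::-1]); return im
def axes():
    from scipy.spatial.transform import Rotation as R
    s=manip.sense(); return np.array(s["tcp_pos"]),R.from_quat(s["tool_rot"]).as_matrix(),s
E
python3 - <<'E'
from h import *
t=cv2.imread("pics/top0.png")[:,:,::-1]; s=cv2.imread("pics/side0.png")[:,:,::-1]
crop(t,165,150,425,250,3,"pics/c_top.png"); crop(s,165,160,355,300,4,"pics/c_side.png")
E
```

```text
(no output)
```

View pics/c_top.png

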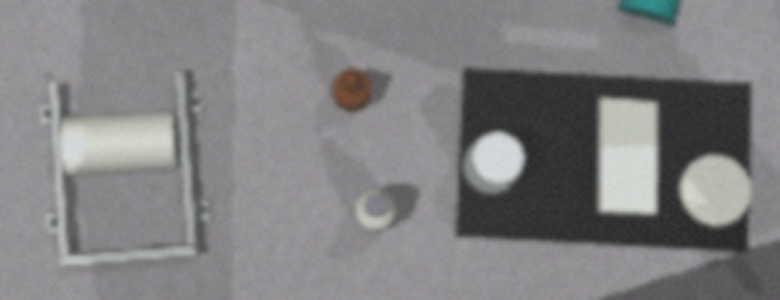

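View pics/c_side.png

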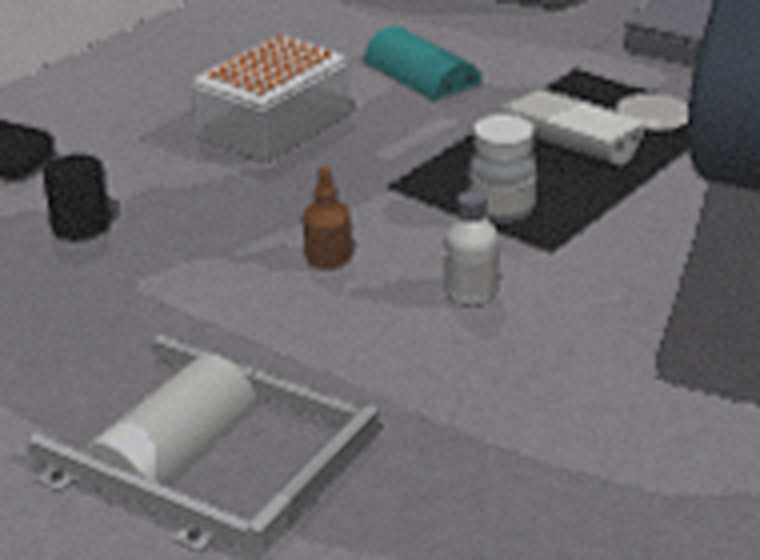

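The crops settle it: the jar stands to the left (+y) of the rocking block, crop (497,158), and the disc at (715,190) is the flat paper, so I roll towards -y. The aluminium bay holds the old block, with its stop nearest the robot. Now I measure.

```bash
python3 - <<'E'
from h import *
t=cv2.imread("pics/top0.png"); g=cv2.cvtColor(t,cv2.COLOR_BGR2GRAY)
# mat
m=(g<75).astype(np.uint8); sub=np.zeros_like(m); sub[165:240,312:420]=m[165:240,312:420]
cs,_=cv2.findContours(sub,cv2.RETR_EXTERNAL,cv2.CHAIN_APPROX_NONE); c=max(cs,key=cv2.contourArea)
b=cv2.boxPoints(cv2.minAreaRect(c)); W=np.array([onz("top",p,.003) for p in b]); print("mat",np.round(W[:,:2],3).tolist(),W.mean(0)[:2], [np.linalg.norm(W[i]-W[i-1]) for i in (1,2)])
def blob(x0,y0,x1,y1,th,z):
    sub=np.zeros_like(m); sub[y0:y1,x0:x1]=(g[y0:y1,x0:x1]>th)
    cs,_=cv2.findContours(sub,cv2.RETR_EXTERNAL,cv2.CHAIN_APPROX_NONE); c=max(cs,key=cv2.contourArea)
    b=cv2.boxPoints(cv2.minAreaRect(c)); W=np.array([onz("top",p,z) for p in b]);
    e=[W[1]-W[0],W[2]-W[1]]; L=max(e,key=np.linalg.norm); 
    return W.mean(0)[:2].round(4), [round(np.linalg.norm(k),4) for k in e], np.degrees(np.arctan2(L[1],L[0])).round(1)
print("new",blob(360,172,388,228,115,.033))
print("jar top",blob(319,190,341,214,115,.078))
print("old",blob(186,185,224,208,170,.015))
for n,p in dict(tl=(55,82),tr=(181,72),bl=(66,262),br=(195,252),drop=(351,89),clean=(375,212)).items():
    uv=(165+p[0]/3,150+p[1]/3); print(n,onz("top",uv,dict(drop=.08,clean=.085).get(n,.02))[:2].round(4))
E
```

```text
mat [[0.451, -0.098], [0.621, -0.104], [0.612, -0.394], [0.443, -0.384]] [ 0.53173662 -0.2451579 ] [np.float64(0.16999236341896184), np.float64(0.2900516836711179)]
new (array([ 0.5337, -0.2615]), [np.float64(0.0586), np.float64(0.1149)], np.float64(179.9))
jar top (array([ 0.5195, -0.1258]), [np.float64(0.0562), np.float64(0.0496)], np.float64(-43.7))
old (array([0.537 , 0.2404]), [np.float64(0.1068), np.float64(0.0453)], np.float64(-84.9))
tl [0.5953 0.3019]
tr [0.6081 0.1774]
bl [0.4174 0.283 ]
br [0.4299 0.1574]
drop [0.5833 0.0083]
clean [ 0.4674 -0.0165]
```

```bash
python3 - <<'E'
from h import *
p,R,s=axes(); print(p.round(4)); print(R.round(3)); 
print("yaw of z", np.degrees(np.arctan2(R[1,2],R[0,2])), "x", np.degrees(np.arctan2(R[1,0],R[0,0])))
im=snap("top","pics/t1.png"); crop(im,300,150,425,250,6,"pics/t1c.png")
E
```

```text
[ 0.2374 -0.5775  0.2304]
[[-0.925 -0.     0.38 ]
 [-0.38   0.002 -0.925]
 [-0.    -1.    -0.002]]
yaw of z -67.66667227332074 x -157.66670710310862
```

View pics/t1c.png

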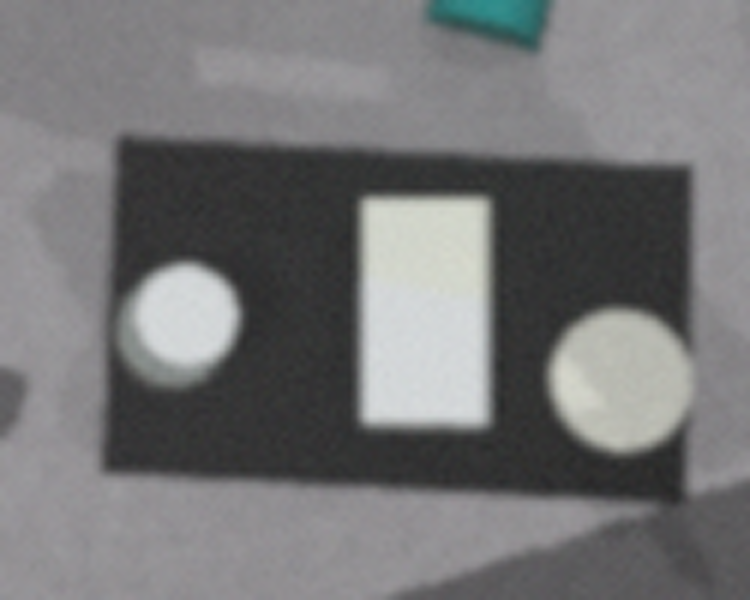

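Emit:
apply_moves([
  [45, -7, 0.5, -4, -3.4],
  [45, -14.1, 1.5, -8.2, -6.8],
  [45, -14.1, 2, -8.2, -6.8],
  [45, -14.1, 2, -8.2, -6.8],
  [45, -14.1, 2, -8.2, -6.8],
  [45, -14.1, 2, -8.2, -6.8],
  [45, -14.1, 2, -8.2, -6.8],
  [45, -14.1, 2, -8.2, -6.8],
  [45, -14.1, 2, -8.2, -6.8],
  [45, -14.1, 2, -8.2, -6.8],
  [45, -14.1, 2, -8.2, -6.8],
  [45, -14.1, 2, -8.2, -6.8],
])

```text
t: 1.65
tcp_pos: [0.5348, -0.1911, 0.1715]
tool_rot: [0.501, -0.499, 0.499, -0.501]
force: [-0.4, 0.2, -0.2]
finger_gap: 0.525
```

```bash
python3 - <<'E'
from h import *
p,R,s=axes(); print(s["t"],p.round(4),s["finger_gap"]); print(R.round(3)); 
im=snap("top","pics/t2.png"); crop(im,160,130,430,330,2.9,"pics/t2c.png")
im=snap("side","pics/s2.png"); crop(im,165,150,365,300,4,"pics/s2c.png")
E
```

```text
1.65 [ 0.5348 -0.1911  0.1715] 0.5254865559757226
[[ 0.004  0.     1.   ]
 [-1.    -0.     0.004]
 [ 0.    -1.     0.   ]]
```

View pics/t2c.png

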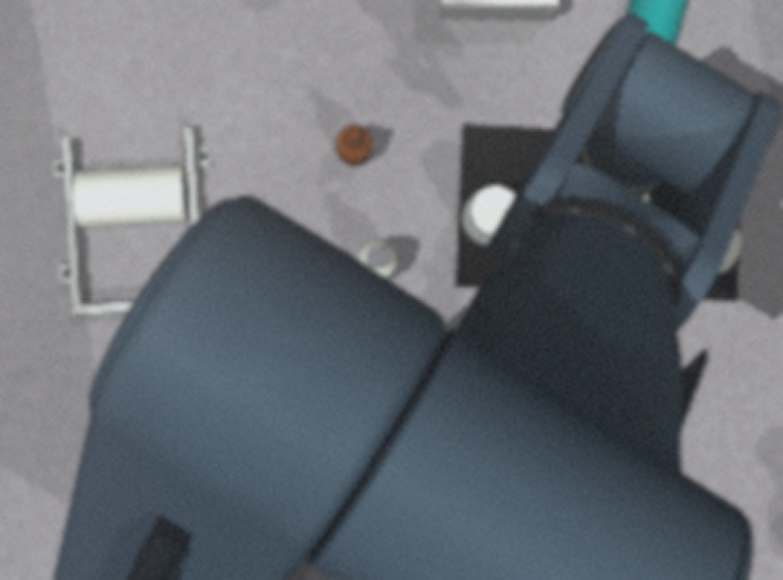

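View pics/s2c.png

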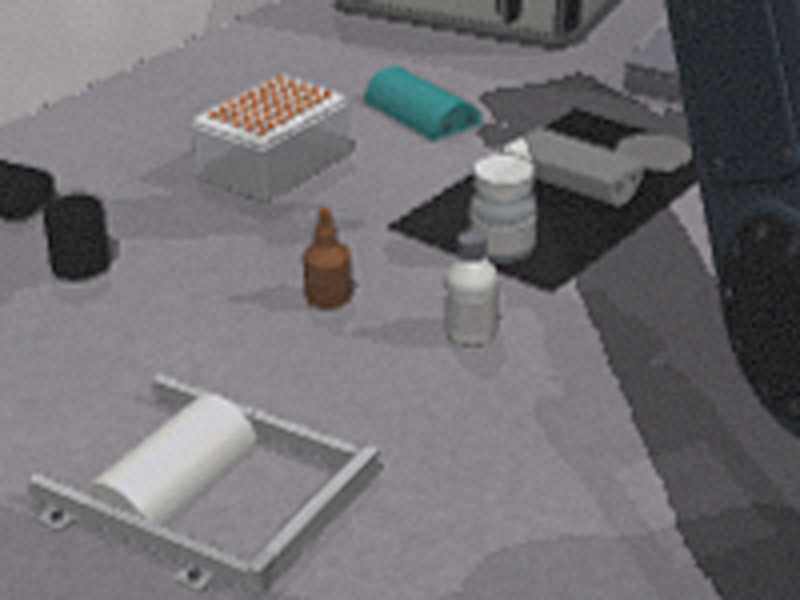

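Top view: the forearm hides the mat (crop 460-730). Side view: the block is still rocking, jar to its left. The tool axes are now x = world -y, y = down, z = world +x. I lower between the jar and the block.

Emit:
apply_moves([
  [45, 0, 1.5, 0, 0],
  [45, 0, 3, 0, 0],
  [45, 0, 4.2, 0, 0],
  [45, 0, 5, 0, 0],
  [45, 0, 5.25, 0, 0],
  [45, 0, 5.25, 0, 0],
])

```text
t: 2.5
tcp_pos: [0.5353, -0.1901, 0.0138]
tool_rot: [-0.501, 0.499, -0.499, 0.501]
force: [0.7, 0.3, -0.5]
finger_gap: 0.526
```

```bash
python3 - <<'E'
from h import *
p,R,s=axes(); print(s["t"],p.round(4),s["force"],proj("side",p)) 
im=snap("side","pics/s3.png"); crop(im,250,130,390,240,5,"pics/s3c.png")
E
```

```text
2.5 [ 0.5353 -0.1901  0.0138] [ 0.74196175  0.26301934 -0.53286427] [297.36106501 200.50150959]
```

View pics/s3c.png

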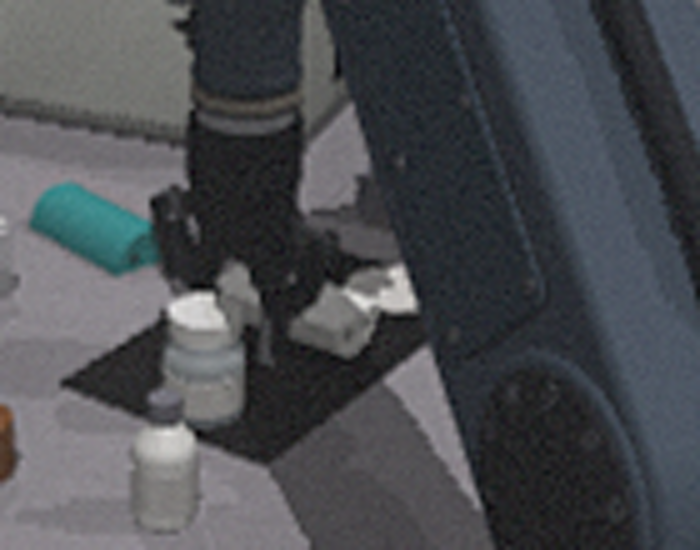

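Side view: the fingers stand clear between jar (crop 205,360) and block (340,320). Now I make gentle contact to stop the rocking.

Emit:
apply_moves([
  [45, 0.2, 0, 0, 0],
  [45, 0.4, 0, 0, 0],
  [45, 0.6, 0, 0, 0],
  [45, 0.7, 0, 0, 0],
  [45, 0.7, 0, 0, 0],
  [45, 0.7, 0, 0, 0],
  [45, 0.7, 0, 0, 0],
  [45, 0.7, 0, 0, 0],
])

```text
t: 3.55
tcp_pos: [0.5354, -0.2106, 0.0138]
tool_rot: [0.502, -0.499, 0.498, -0.502]
force: [-0.7, -0.2, 0.1]
finger_gap: 0.525
```

```bash
python3 - <<'E'
from h import *
p,R,s=axes(); print(s["t"],p.round(4),s["force"]) 
im=snap("side","pics/s4.png"); crop(im,280,150,360,220,8,"pics/s4c.png")
im=snap("side","pics/s4b.png"); print(manip.sense()["force"]); crop(im,280,150,360,220,8,"pics/s4d.png")
E
python3 -c "
import cv2,numpy as np
a=cv2.imread('pics/s4c.png');b=cv2.imread('pics/s4d.png');cv2.imwrite('pics/s4e.png',cv2.resize(np.hstack([a,b]),(800,350)))"
```

```text
3.55 [ 0.5354 -0.2106  0.0138] [-0.72534017 -0.23320299  0.06259257]
[ 0.39744762 -0.51702556 -0.37020084]
```

View pics/s4e.png

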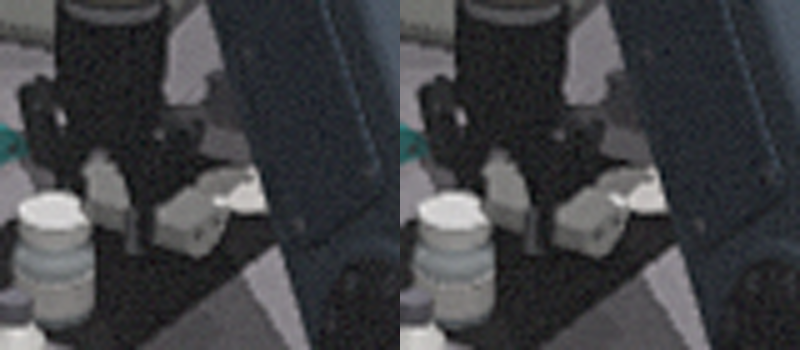

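Emit:
apply_moves([
  [45, 0.15, 0, 0, 0],
  [45, 0.35, -0.15, 0, 0],
  [45, 0.55, -0.4, 0, 0],
  [45, 0.75, -0.65, 0, 0],
  [45, 0.95, -0.85, 0, 0],
  [45, 1.15, -0.95, 0, 0],
])

```text
t: 4.4
tcp_pos: [0.5358, -0.2455, 0.0432]
tool_rot: [-0.501, 0.499, -0.499, 0.502]
force: [-0.1, 2.4, 4.5]
finger_gap: 0.53
```

```bash
python3 - <<'E'
from h import *
p,R,s=axes(); print(s["t"],p.round(4),s["force"]) 
im=snap("side","pics/s5.png"); crop(im,280,150,360,220,8,"pics/s5c.png")
E
```

```text
4.4 [ 0.5358 -0.2455  0.0432] [-0.0521702   2.44303856  4.49017251]
```

View pics/s5c.png

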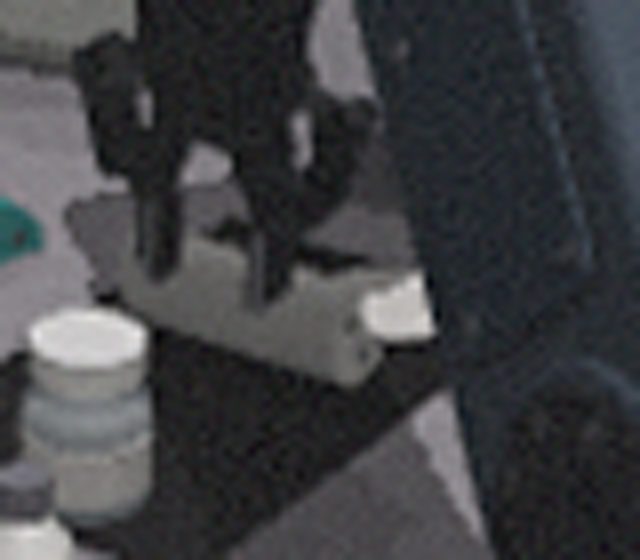

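```bash
python3 - <<'E'
from h import *
im=cv2.imread("pics/s5.png")[:,:,::-1]; crop(im,285,170,335,205,16,"pics/s5d.png")
for y in (-.24,-.27,-.30):
  for z in (.003,.033,.063):
    print(y,z,[((proj("side",(x,y,z))-[285,170])*16).round(0).tolist() for x in (.479,.589)])
E
```

```text
-0.24 0.003 [[540.0, 514.0], [118.0, 374.0]]
-0.24 0.033 [[548.0, 392.0], [121.0, 255.0]]
-0.24 0.063 [[556.0, 267.0], [123.0, 134.0]]
-0.27 0.003 [[610.0, 460.0], [191.0, 324.0]]
-0.27 0.033 [[618.0, 339.0], [194.0, 206.0]]
-0.27 0.063 [[627.0, 215.0], [198.0, 86.0]]
-0.3 0.003 [[677.0, 407.0], [262.0, 275.0]]
-0.3 0.033 [[686.0, 287.0], [266.0, 159.0]]
-0.3 0.063 [[695.0, 165.0], [270.0, 40.0]]
```

View pics/s5d.png

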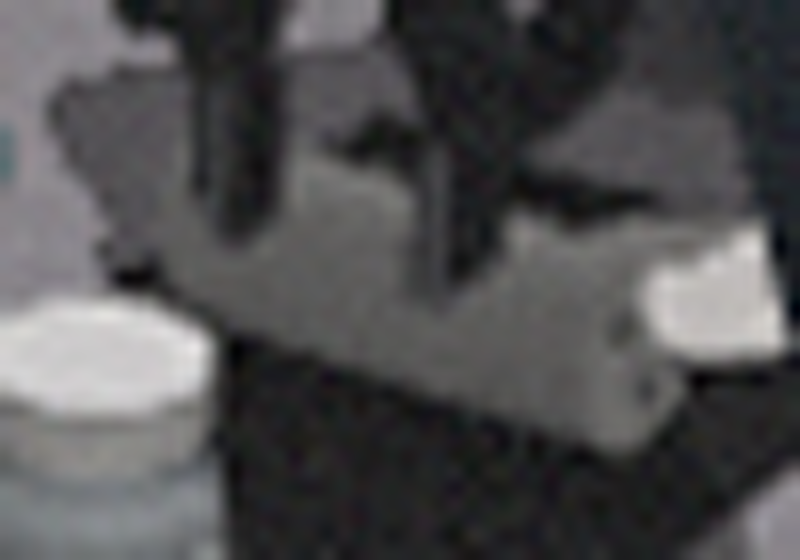

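The block stands tall: its upper edge is near crop (640,225), about z≈0.06, and the base is at (620,455). It is rolling as intended, so I keep pushing slowly towards -y.

Emit:
apply_moves([
  [45, 0.2, -0.15, 0, 0],
  [45, 0.4, -0.25, 0, 0],
  [45, 0.6, -0.3, 0, 0],
  [45, 0.8, -0.3, 0, 0],
  [45, 0.95, -0.3, 0, 0],
])

```text
t: 5.08
tcp_pos: [0.5358, -0.2726, 0.0547]
tool_rot: [-0.501, 0.499, -0.498, 0.502]
force: [-4.0, 9.8, 29.7]
finger_gap: 0.525
```

```bash
python3 - <<'E'
from h import *
p,R,s=axes(); print(s["t"],p.round(4),s["force"]) 
im=snap("side","pics/s6.png"); crop(im,285,160,345,205,13,"pics/s6c.png")
E
```

```text
5.075 [ 0.5358 -0.2726  0.0547] [-4.03443186  9.80628442 29.69842114]
```

View pics/s6c.png

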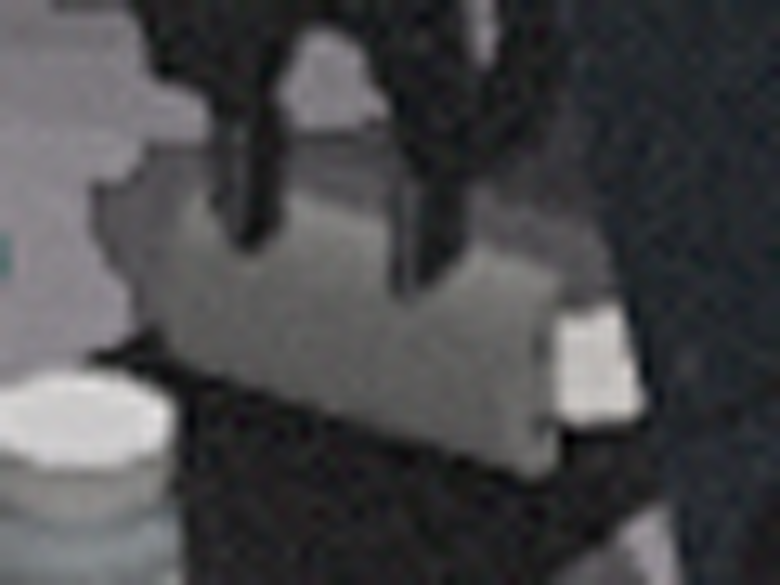

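```bash
python3 - <<'E'
from h import *
for uv in ((285+250/13,160+250/13),(285+410/13,160+300/13)):
    o,d=ray("side",uv)
    for y in (-.2616,-.2836): print(y,(o+d*(y-o[1])/d[1]).round(4))
print("block base near corner",onz("side",(285+530/13,160+478/13),.003),"far",onz("side",(285+165/13,160+358/13),.003))
# top edge
for uv in ((285+565/13,160+265/13),(285+310/13,160+190/13)): print(onz("side",uv,.063))
E
```

```text
-0.2616 [ 0.5546 -0.2616  0.0609]
-0.2836 [ 0.568  -0.2836  0.0483]
-0.2616 [ 0.5043 -0.2616  0.0605]
-0.2836 [ 0.5166 -0.2836  0.0479]
block base near corner [ 0.47850345 -0.288022    0.003     ] far [ 0.59851633 -0.28958691  0.003     ]
[ 0.47866764 -0.2995609   0.063     ]
[ 0.55893807 -0.29940516  0.063     ]
```

Emit:
apply_moves([
  [45, 0.1, -0.05, 0, 0],
  [45, 0.3, -0.06, 0, 0],
  [45, 0.5, -0.06, 0, 0],
  [45, 0.7, -0.06, 0, 0],
  [45, 0.9, -0.05, 0, 0],
  [45, 1.1, -0.05, 0, 0],
  [45, 1.1, -0.05, 0, 0],
])

```text
t: 6.0
tcp_pos: [0.5363, -0.3107, 0.0552]
tool_rot: [0.503, -0.496, 0.5, -0.501]
force: [-3.9, -3.6, 10.6]
finger_gap: 0.526
```

```bash
python3 - <<'E'
from h import *
p,R,s=axes(); print(s["t"],p.round(4),s["force"]) 
im=snap("side","pics/s7.png"); crop(im,285,160,345,205,13,"pics/s7c.png")
E
```

```text
6.0 [ 0.5363 -0.3107  0.0552] [-3.94378825 -3.55739899 10.57581343]
```

View pics/s7c.png

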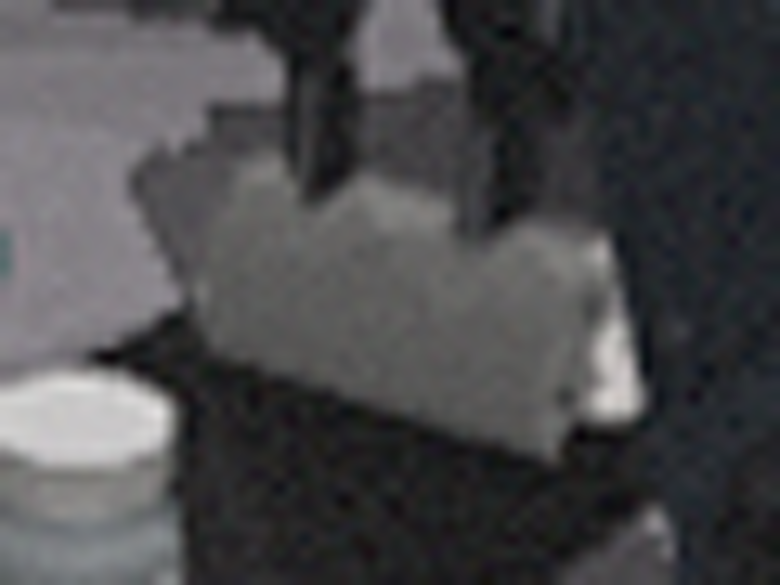

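```bash
python3 - <<'E'
from h import *
f=lambda a,b:(285+a/13,160+b/13)
print(onz("side",f(558,462),.003),onz("side",f(205,352),.003))
for z in (.05,.057,.06,.063): print(z,onz("side",f(600,240),z).round(4),onz("side",f(400,185),z).round(4))
E
```

```text
[ 0.47677819 -0.300511    0.003     ] [ 0.591259   -0.29938459  0.003     ]
0.05 [ 0.4907 -0.3426  0.05  ] [ 0.5539 -0.3407  0.05  ]
0.057 [ 0.4841 -0.3296  0.057 ] [ 0.5466 -0.3278  0.057 ]
0.06 [ 0.4813 -0.3241  0.06  ] [ 0.5435 -0.3223  0.06  ]
0.063 [ 0.4784 -0.3185  0.063 ] [ 0.5404 -0.3167  0.063 ]
```

The block is pivoting on its lower edge (base y≈-0.300, upper edge y≈-0.322), about 20° past vertical. I continue.

Emit:
apply_moves([
  [45, 0.15, 0, 0, 0],
  [45, 0.3, 0, 0, 0],
  [45, 0.45, 0, 0, 0],
  [45, 0.6, 0, 0, 0],
  [45, 0.6, 0, 0, 0],
  [45, 0.6, 0, 0, 0],
])

```text
t: 6.8
tcp_pos: [0.536, -0.3245, 0.0526]
tool_rot: [-0.501, 0.499, -0.498, 0.502]
force: [0.2, 0.1, 0.4]
finger_gap: 0.528
```

```bash
python3 - <<'E'
from h import *
p,R,s=axes(); print(s["t"],p.round(4),s["force"]) 
im=snap("side","pics/s8.png"); crop(im,285,160,345,205,13,"pics/s8c.png")
E
```

```text
6.8 [ 0.536  -0.3245  0.0526] [0.18230379 0.10629982 0.44263093]
```

View pics/s8c.png

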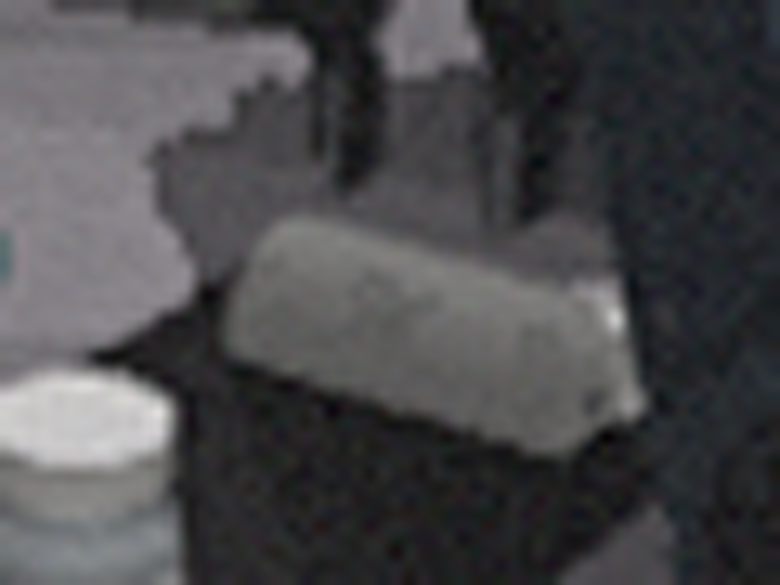

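The block now lies flat side down and the fingers are free. I measure it, look at the bay, and read the joints.

```bash
python3 - <<'E'
from h import *
p,R,s=axes(); print(np.round(s["q"],3))
im=cv2.imread("pics/t1.png")[:,:,::-1]; crop(im,172,165,242,245,9,"pics/t1b.png")
E
```

```text
[-0.722  0.764  1.553  0.     0.825 -0.729]
```

View pics/t1b.png

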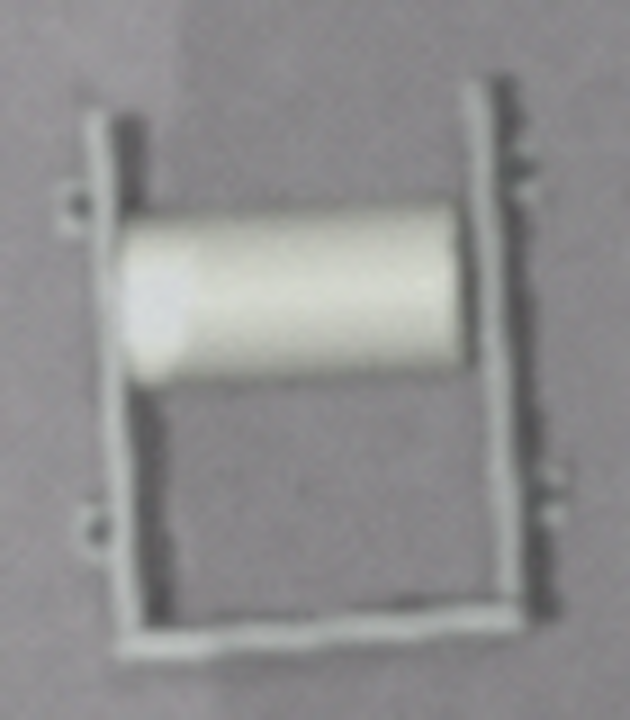

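```bash
cat > bay.py <<'E'
from h import *
f=lambda a,b:(172+(a)/9-.5+.5/9,165+(b)/9-.5+.5/9)
L=[onz("top",f(100,116),.018),onz("top",f(127,610),.018)]
Rr=[onz("top",f(480,82),.018),onz("top",f(511,580),.018)]
S=[onz("top",f(140,643),.022),onz("top",f(505,613),.022)]
dl=(L[0]-L[1])[:2];dr=(Rr[0]-Rr[1])[:2]
ang=np.degrees([np.arctan2(dl[1],dl[0]),np.arctan2(dr[1],dr[0]),np.arctan2(*(-(S[1]-S[0])[[0]],(S[0]-S[1])[[1]]))[0] if 0 else np.arctan2((S[0]-S[1])[1],(S[0]-S[1])[0])-np.pi/2])
a=np.radians((ang[0]+ang[1]+ang[2])/3)
bx=np.array([np.cos(a),np.sin(a)]);by=np.array([-bx[1],bx[0]])
yl=np.mean([p[:2]@by for p in L]);yr=np.mean([p[:2]@by for p in Rr])
xs=np.mean([p[:2]@bx for p in S])+.005  # inner face
xend=np.mean([L[0][:2]@bx,Rr[0][:2]@bx])
xo=(xs+.085+xend-.089)/2
O=bx*xo+by*(yl+yr)/2
def tobay(p): d=np.array(p)[:2]-O; return np.array([d@bx,d@by])
def toworld(b): return O+bx*b[0]+by*b[1]
if __name__=="__main__":
    print(ang,np.degrees(a),"width",yl-yr,"(exp .126) len",xend-xs,"(exp .174)","O",O)
    for uv in ((125,300),(462,285)): print("old ends",tobay(onz("top",f(*uv),.015)))
    for uv in ((290,206),(290,378)): print("old sides",tobay(onz("top",f(*uv),.005)))
E
python3 bay.py
```

```text
[5.69709662 5.54667316 5.97306546] 5.738945080516106 width 0.12587710493234128 (exp .126) len 0.17095593671090614 (exp .174) O [0.51533289 0.23310426]
old ends [0.02518963 0.05870409]
old ends [ 0.0214822  -0.05252283]
old sides [0.0541175  0.00434706]
old sides [-0.00357696  0.00778543]
```

Emit:
apply_moves([
  [45, 0, -2, 0, 0],
  [45, 0, -4.2, 0, 0],
  [45, -2, -4.2, 0.3, -1],
  [45, -4, -4.2, 0.5, -2],
  [45, -6, -4.2, 0.7, -3],
  [45, -8, -4.2, 0.9, -4],
  [45, -10, -4.2, 1.2, -5],
  [45, -12, -4.2, 1.4, -6],
  [45, -14, -4.2, 1.6, -7],
  [45, -16, -4.2, 1.8, -8],
  [45, -18, -4.2, 2.1, -9],
  [45, -18.9, -4.2, 2.1, -9.6],
])

```text
t: 8.35
tcp_pos: [0.5956, 0.2463, 0.1788]
tool_rot: [-0.706, -0.042, 0.041, 0.706]
force: [-1.0, -1.2, 0.3]
finger_gap: 0.524
```

Emit:
apply_moves([
  [45, 0, 0, 0, 0],
  [45, 0, 0, 0, 0],
])

```text
t: 8.6
tcp_pos: [0.5954, 0.242, 0.1786]
tool_rot: [0.706, 0.039, -0.039, -0.706]
force: [-0.3, -0.6, 1.3]
finger_gap: 0.526
```

```bash
python3 - <<'E'
from bay import *
p,R,s=axes(); print(s["t"],p.round(4),tobay(p),s["q"]); print(R.round(3)); print(np.degrees(np.arctan2(R[1,2],R[0,2])))
im=snap("side","pics/s9.png");im=snap("top","pics/t9.png")
E
```

```text
8.6 [0.5954 0.242  0.1786] [0.08053932 0.0008293 ] [ 2.12709111e-01  6.10614189e-01  1.43518782e+00 -6.12789944e-04
  1.09660697e+00 -1.46753567e+00]
[[ 0.994 -0.001 -0.11 ]
 [ 0.11  -0.001  0.994]
 [-0.001 -1.    -0.001]]
96.28699282301578
```

View pics/s9.png

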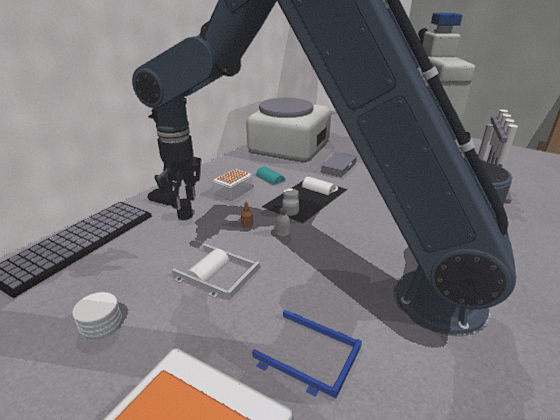

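View pics/t9.png

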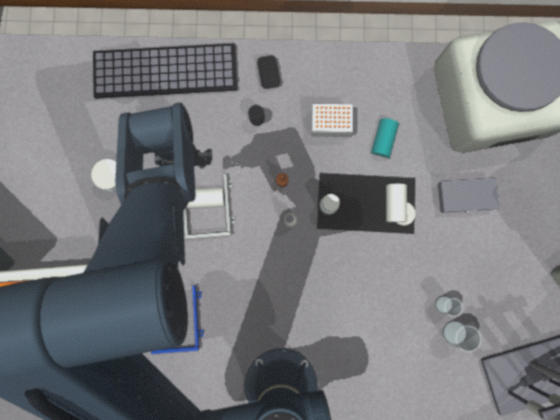

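Top view: the new block lies at (397,202) on the mat and everything else is in place. The gripper is behind the old block, above the open back of the bay, at bay frame (0.081, 0.001). I lower it.

Emit:
apply_moves([
  [45, 0.1, 2, 0, 0.05],
  [45, 0.1, 3.9, 0, 0.05],
  [45, 0.1, 5, 0, 0.05],
  [45, 0.1, 5.6, 0, 0.05],
  [45, 0.1, 5.85, 0, 0.05],
  [45, 0.1, 5.85, 0, 0.05],
])

```text
t: 9.45
tcp_pos: [0.5995, 0.2427, 0.004]
tool_rot: [-0.706, -0.036, 0.035, 0.706]
force: [-0.2, 0.0, 0.5]
finger_gap: 0.523
```

```bash
python3 - <<'E'
from bay import *
p,R,s=axes(); print(s["t"],p.round(4),tobay(p),s["force"]); 
t=cv2.imread("pics/t9.png"); g=cv2.cvtColor(t,cv2.COLOR_BGR2GRAY)
im=t[:,:,::-1]; crop(im,370,175,425,240,10,"pics/t9c.png")
im=snap("side","pics/s10.png"); crop(im,150,160,270,310,4,"pics/s10c.png")
E
```

```text
9.45 [0.5995 0.2427 0.004 ] [0.08471994 0.00111471] [-0.24395011  0.03467517  0.4776316 ]
```

View pics/s10c.png

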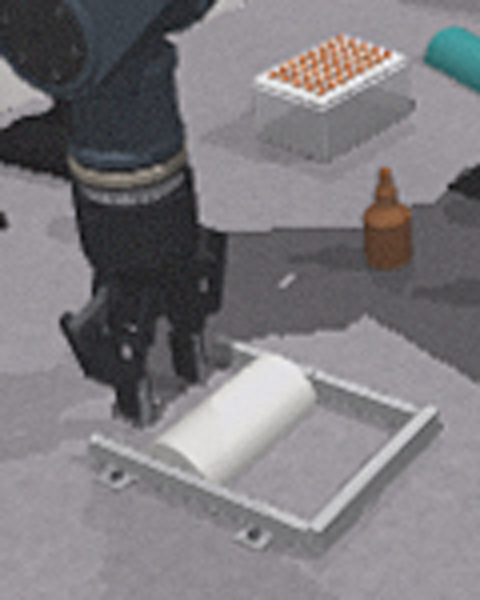

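View pics/t9c.png

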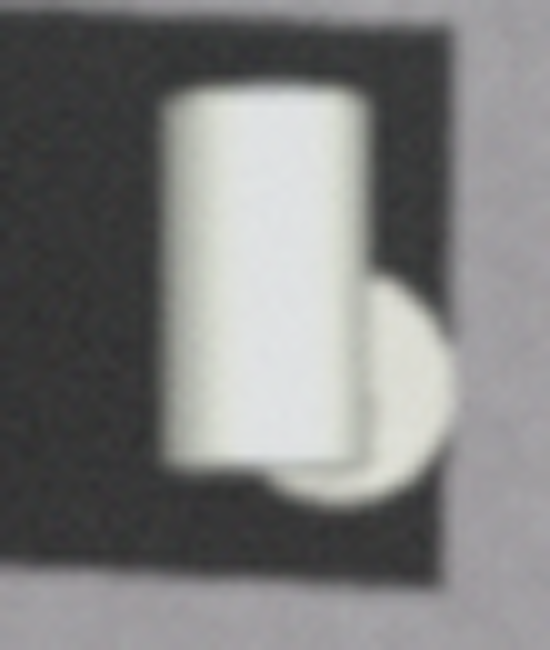

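The fingers stand on the bench behind the old block, inside the rails. I pull it forward.

Emit:
apply_moves([
  [45, -0.3, 0, 0, 0],
  [45, -0.6, 0, 0, 0],
  [45, -0.9, 0, 0, 0],
  [45, -1.2, 0, 0, 0],
  [45, -1.5, 0, 0, 0],
  [45, -1.8, 0, 0, 0],
  [45, -2.1, 0, 0, 0],
  [45, -2.4, 0, 0, 0],
  [45, -2.7, 0, 0, 0],
  [45, -2.9, 0, 0, 0],
  [45, -3.1, 0, 0, 0],
  [45, -3.1, 0, 0, 0],
])

```text
t: 11.0
tcp_pos: [0.5058, 0.2335, 0.0035]
tool_rot: [-0.706, -0.036, 0.036, 0.706]
force: [3.4, 0.8, 3.3]
finger_gap: 0.53
```

```bash
python3 - <<'E'
from bay import *
p,R,s=axes(); print(s["t"],p.round(4),tobay(p),s["force"]); 
im=snap("side","pics/s11.png"); crop(im,150,160,270,310,4,"pics/s11c.png")
E
```

```text
11.0 [0.5058 0.2335 0.0035] [-0.00948686  0.00130523] [3.36527346 0.76120054 3.32694379]
```

View pics/s11c.png

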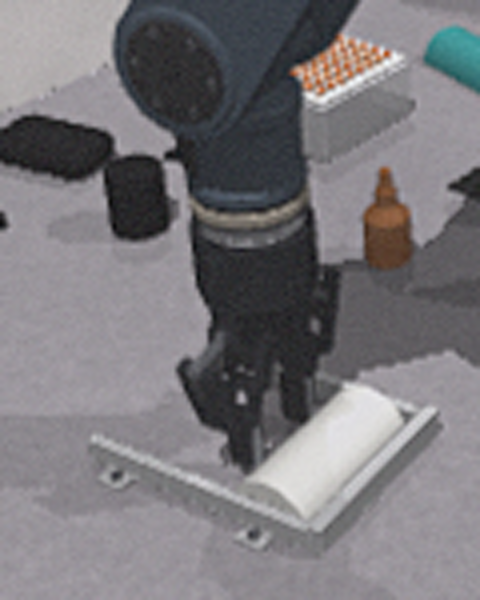

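Emit:
apply_moves([
  [45, -0.1, 0, 0, 0],
  [45, -0.2, 0, 0, 0],
  [45, -0.25, 0, 0, 0],
])

```text
t: 11.42
tcp_pos: [0.4996, 0.2328, 0.0034]
tool_rot: [-0.706, -0.037, 0.035, 0.706]
force: [5.7, 0.3, 2.1]
finger_gap: 0.526
```

Emit:
apply_moves([
  [45, -0.05, 0, 0, 0],
  [45, -0.1, 0, 0, 0],
  [45, -0.1, 0, 0, 0],
])

```text
t: 11.8
tcp_pos: [0.4995, 0.233, 0.0036]
tool_rot: [-0.706, -0.039, 0.033, 0.707]
force: [7.2, 1.2, 1.0]
finger_gap: 0.524
```

```bash
python3 - <<'E'
from bay import *
p,R,s=axes(); print(s["t"],p.round(4),tobay(p),s["force"]); 
im=snap("side","pics/s12.png"); crop(im,180,220,270,300,8,"pics/s12c.png")
E
```

```text
11.8 [0.4995 0.233  0.0036] [-0.01579103  0.00149419] [7.22479834 1.22548026 1.00033561]
```

View pics/s12c.png

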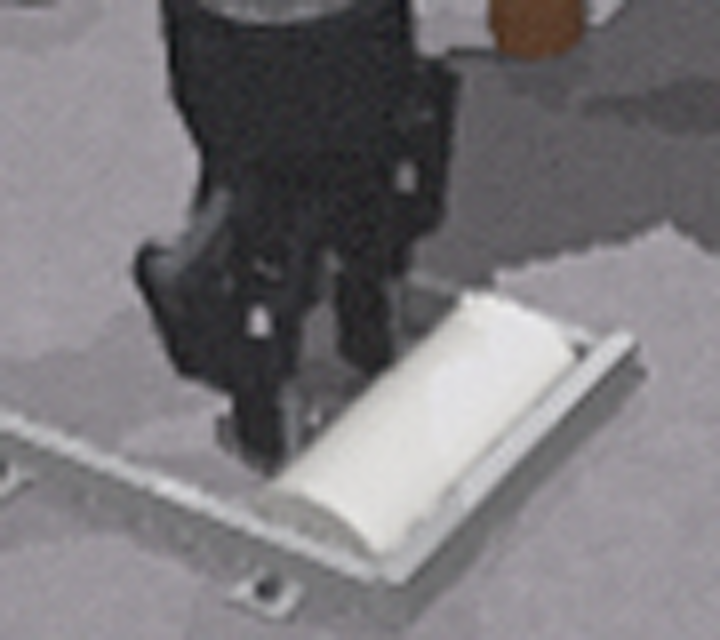

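The arm has stalled with 7 N at bay x = -0.0158. The old block is flush on the stop in the crop, with its front side along the bar (400,560)-(600,350). Now the new block's position from the picture t9.

```bash
python3 - <<'E'
from bay import *
f=lambda a,b:(370+a/10-.45,175+b/10-.45)
for n,uv,z in (("left top",(164,120),.003),("left bot",(161,460),.003),("near base corner",(163,470),.003),("near crest",(262,470),.033),("far crest",(270,83),.033),("right top",(372,120),.012),("right bot",(366,460),.012)):
    print(n,onz("top",f(*uv),z).round(4))
E
```

```text
left top [ 0.5838 -0.3042  0.003 ]
left bot [ 0.4812 -0.303   0.003 ]
near base corner [ 0.4782 -0.3036  0.003 ]
near crest [ 0.4761 -0.3247  0.033 ]
far crest [ 0.5901 -0.3276  0.033 ]
right top [ 0.5835 -0.3639  0.012 ]
right bot [ 0.4817 -0.3613  0.012 ]
```

Emit:
apply_moves([
  [45, 0.3, 0, 0, 0],
  [45, 0.6, -0.5, 0, 0],
  [45, 0.6, -2.5, 0, 0],
  [45, 0.6, -4.5, 0, 0],
  [45, 0.6, -5.8, 0, 0],
  [45, 0.6, -5.8, 0, 0],
])

```text
t: 12.6
tcp_pos: [0.5133, 0.2344, 0.1794]
tool_rot: [-0.706, -0.036, 0.036, 0.706]
force: [0.1, 0.1, -1.0]
finger_gap: 0.527
```

Emit:
apply_moves([
  [85, -0.1, 0, -2, 0],
  [85, -0.3, 0, -4, 0.1],
  [85, -0.4, 0, -6, 0.2],
  [85, -0.5, 0, -8, 0.3],
  [85, -0.7, 0, -10, 0.4],
  [85, -0.8, 0, -12, 0.5],
  [85, -0.9, 0, -14, 0.6],
  [85, -1.1, 0, -16, 0.7],
  [85, -1.2, 0, -18, 0.7],
  [85, -1.26, 0, -18.9, 0.7],
  [85, -1.26, 0, -18.9, 0.7],
  [85, -1.26, 0, -18.9, 0.7],
])

```text
t: 14.1
tcp_pos: [0.5322, -0.3313, 0.1752]
tool_rot: [-0.705, 0.009, -0.006, 0.709]
force: [-0.5, 0.2, 0.6]
finger_gap: 0.994
```

```bash
python3 - <<'E'
from bay import *
p,R,s=axes(); print(s["t"],p.round(4),np.round(s["q"],2),np.degrees(np.arctan2(R[1,2],R[0,2])))
d=np.array([.533,-.3336,p[2]])-p; print("tool delta units",(R.T@d/.03).round(2))
im=snap("side","pics/s13.png"); crop(im,250,100,390,220,5,"pics/s13c.png")
im=snap("top","pics/t13.png"); crop(im,150,150,430,260,2.8,"pics/t13c.png")
E
```

```text
14.1 [ 0.5322 -0.3313  0.1752] [-0.74  0.6   1.48  0.    1.07 -2.29] 88.8481883295786
tool delta units [ 0.03 -0.   -0.08]
```

View pics/s13c.png

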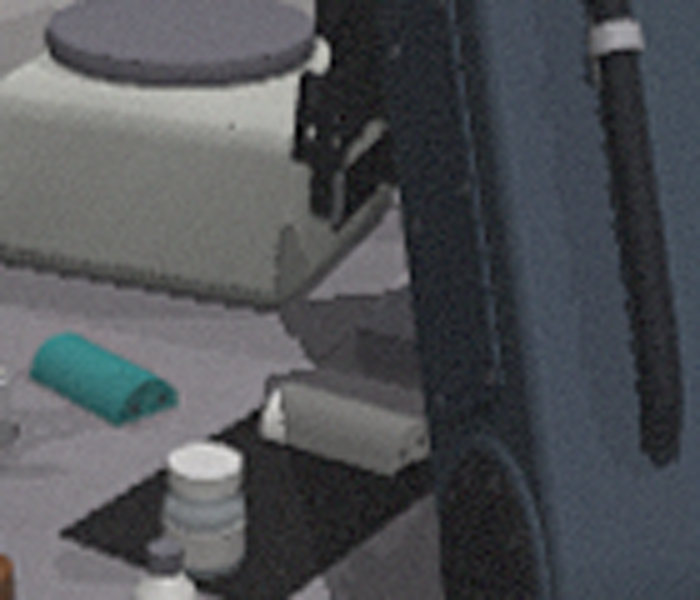

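View pics/t13c.png

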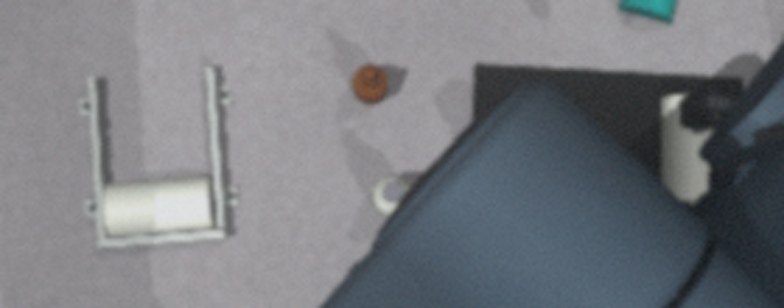

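Top view: the old block lies against the stop, crop (158,208). The new block is unchanged at (685,150). I lower and grip.

Emit:
apply_moves([
  [85, 0, 2, -0.08, 0],
  [85, 0, 3.8, -0.08, 0],
  [85, 0, 5, -0.08, 0],
  [85, 0, 5.5, -0.08, 0],
  [85, 0, 5.72, -0.08, 0],
  [85, 0, 5.72, -0.08, 0],
  [85, 0, 5.72, -0.08, 0],
], squeeze=40)

```text
t: 15.08
tcp_pos: [0.5346, -0.3368, 0.0073]
tool_rot: [0.708, -0.006, 0.008, -0.706]
force: [-0.2, 0.2, -0.9]
finger_gap: 0.995
```

```bash
python3 - <<'E'
from bay import *
p,R,s=axes(); print(s["t"],p.round(4),s["force"])
im=snap("side","pics/s14.png"); crop(im,290,140,370,210,9,"pics/s14c.png")
E
```

```text
15.075 [ 0.5346 -0.3368  0.0073] [-0.16141821  0.18797408 -0.86215662]
```

View pics/s14c.png

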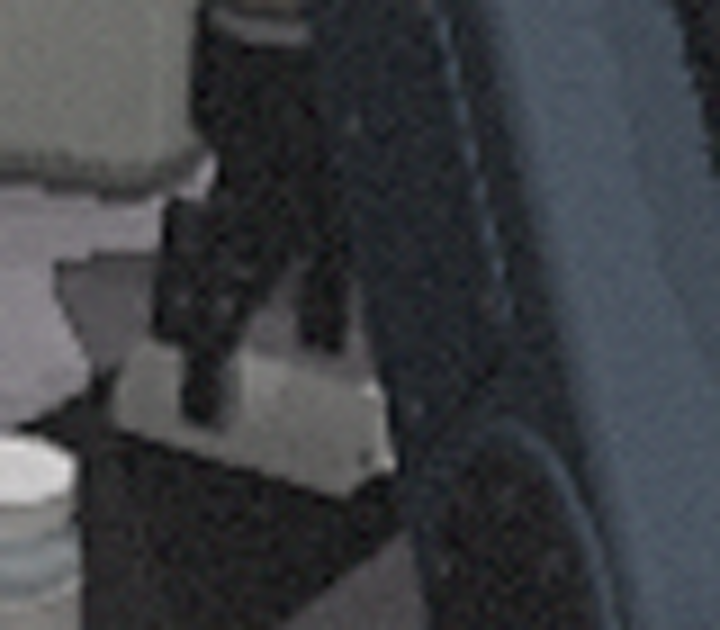

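Emit:
apply_moves([
  [85, 0, 0.17, 0.1, 0],
  [85, 0, 0.17, 0.1, 0],
  [58, 0, 0.17, 0.1, 0],
  [55, 0, 0.17, 0.1, 0],
  [55, 0, 0.17, 0.1, 0],
  [55, 0, 0.17, 0.1, 0],
  [55, 0, 0.17, 0.1, 0],
  [55, 0, 0.17, 0.1, 0],
], squeeze=40)

```text
t: 16.12
tcp_pos: [0.5339, -0.3332, 0.0011]
tool_rot: [0.707, -0.007, 0.007, -0.707]
force: [-0.2, 1.0, 6.2]
finger_gap: 0.672
```

```bash
python3 - <<'E'
from bay import *
p,R,s=axes(); print(s["t"],p.round(4),s["force"],s["finger_gap"])
im=snap("side","pics/s15.png"); crop(im,290,140,370,210,9,"pics/s15c.png")
E
```

```text
16.125 [ 0.5339 -0.3332  0.0011] [-0.20985385  0.96902992  6.24225497] 0.6724985214599793
```

View pics/s15c.png

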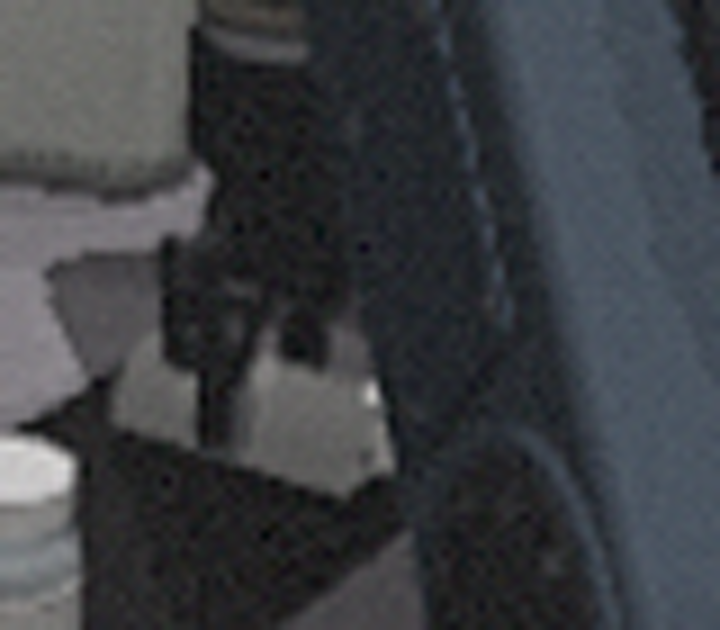

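The gripper has stopped on the block at 57 mm, as expected for a grip about 9 mm above its base. I test the lift.

Emit:
apply_moves([
  [55, 0, -0.2, 0, 0],
  [55, 0, -0.6, 0, 0],
  [55, 0, -1.2, 0, 0],
  [55, 0, -2, 0, 0],
  [55, 0, -2, 0, 0],
])

```text
t: 16.8
tcp_pos: [0.5354, -0.3345, 0.0635]
tool_rot: [0.708, -0.006, 0.009, -0.706]
force: [-0.1, -0.4, -1.9]
finger_gap: 0.672
```

```bash
python3 - <<'E'
from bay import *
p,R,s=axes(); print(s["t"],p.round(4),s["force"],s["finger_gap"])
im=snap("side","pics/s16.png"); crop(im,280,110,370,200,7,"pics/s16c.png")
E
```

```text
16.8 [ 0.5354 -0.3345  0.0635] [-0.14346539 -0.44738882 -1.94961513] 0.6721283854739539
```

View pics/s16c.png

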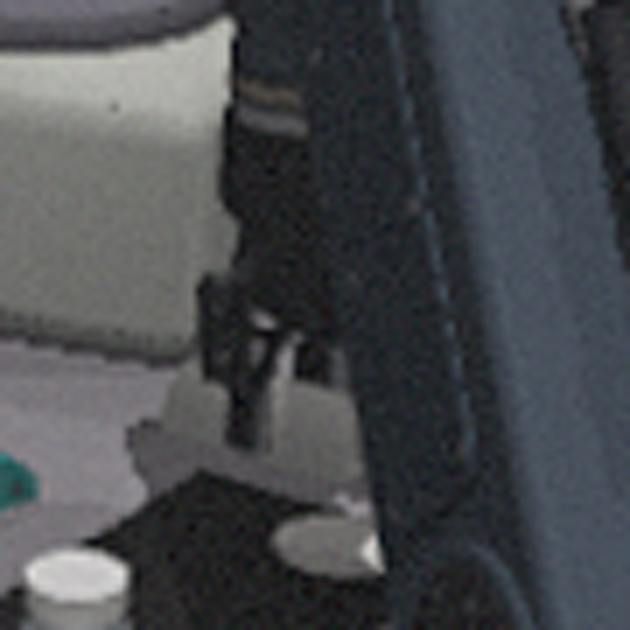

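It holds and hangs level. I raise it and carry it over to the bay, turning on the way.

Emit:
apply_moves([
  [55, 0, -1.5, 0, 0],
  [55, 0, -3, 0, 0],
  [55, 0, -4.5, 0, 0],
  [55, 0, -4.5, 1.5, 0.7],
  [55, 0, -4.5, 3.3, 1.6],
  [55, 0, -4.5, 5.1, 2.5],
  [55, 0.1, -4.5, 6.9, 3.4],
  [55, 0.1, -4.5, 8.7, 4.3],
  [55, 0.1, -4.5, 10.5, 5.2],
  [55, 0.1, -4.5, 12.3, 6.1],
  [55, 0.2, -4.5, 14.1, 7],
  [55, 0.2, -4.5, 15, 7.5],
])

```text
t: 18.35
tcp_pos: [0.5479, 0.1195, 0.1947]
tool_rot: [0.557, -0.437, 0.436, -0.556]
force: [0.6, -0.2, -2.6]
finger_gap: 0.671
```

```bash
python3 - <<'E'
from bay import *
p,R,s=axes(); print(s["t"],p.round(4),tobay(p),s["finger_gap"],np.degrees(np.arctan2(R[1,2],R[0,2])))
w=toworld((.038,-.001)); d=np.array([*w,p[2]])-p; print("delta units",(R.T@d/.03).round(2))
E
```

```text
18.35 [0.5479 0.1195 0.1947] [ 0.0210232  -0.11633738] 0.6708000114432071 13.793600109501751
delta units [-3.73  0.    1.1 ]
```

Emit:
apply_moves([
  [55, -1.3, 0, 0.4, 0.4],
  [55, -2.6, 0, 0.8, 0.8],
  [55, -3.5, 0, 1.1, 0.8],
  [55, -3.73, 0, 1.1, 0.8],
  [55, -3.73, 0, 1.1, 0.8],
  [55, -3.73, 0, 1.1, 0.8],
])

```text
t: 19.1
tcp_pos: [0.554, 0.2321, 0.1953]
tool_rot: [0.525, -0.474, 0.474, -0.524]
force: [-0.0, -0.6, -2.8]
finger_gap: 0.673
```

```bash
python3 - <<'E'
from bay import *
p,R,s=axes(); print(s["t"],p.round(4),tobay(p),s["finger_gap"],np.degrees(np.arctan2(R[1,2],R[0,2])))
w=toworld((.038,-.001)); d=np.array([*w,p[2]])-p; print("delta units",(R.T@d/.03).round(2))
im=snap("top","pics/t17.png"); crop(im,120,110,300,260,4.4,"pics/t17c.png")
im=snap("side","pics/s17.png"); crop(im,130,130,280,300,3.5,"pics/s17c.png")
E
```

```text
19.1 [0.554  0.2321 0.1953] [ 0.03834448 -0.00489529] 0.6728772286102284 5.7713162306348975
delta units [-0.13 -0.   -0.01]
```

View pics/t17c.png

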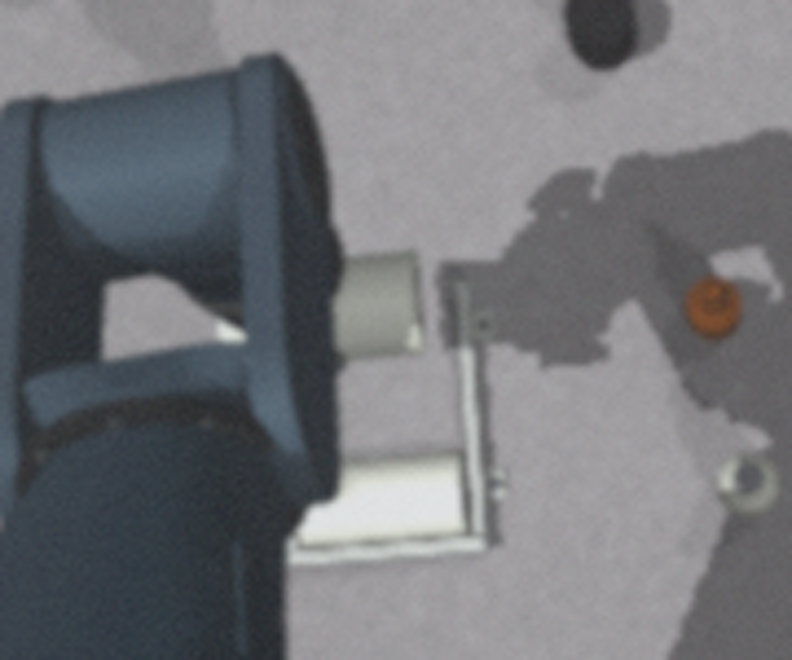

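View pics/s17c.png

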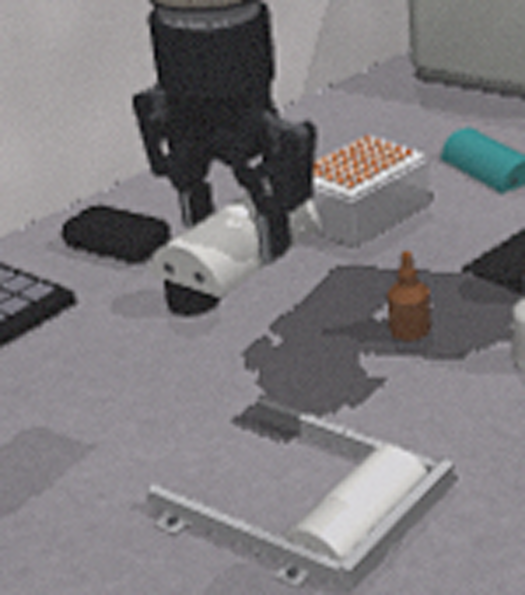

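```bash
python3 - <<'E'
from bay import *
t=cv2.imread("pics/t17.png")[:,:,::-1]; crop(t,190,160,225,195,20,"pics/t17d.png")
E
```

```text
(no output)
```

View pics/t17d.png

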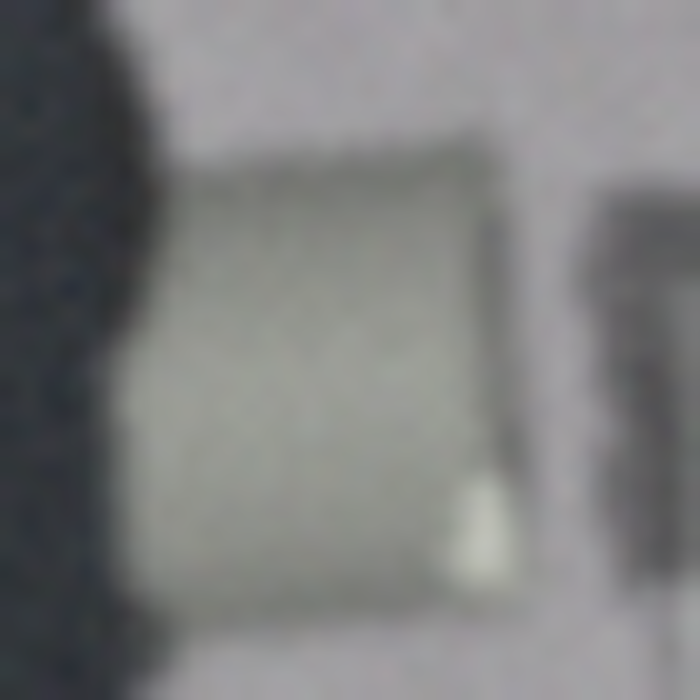

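```bash
python3 - <<'E'
from bay import *
f=lambda a,b:(190+a/20-.475,160+b/20-.475)
for n,uv,z in (("base far",(505,145),.197),("base near",(522,600),.197),("crest end",(488,370),.227),("far side",(300,158),.197),("near side",(250,620),.197)): print(n,tobay(onz("top",f(*uv),z)).round(4))
p,R,s=axes();print(tobay(p))
E
```

```text
base far [ 0.0693 -0.0615]
base near [ 0.0109 -0.06  ]
crest end [ 0.0344 -0.0622]
far side [ 0.0696 -0.0355]
near side [ 0.0111 -0.0257]
[ 0.0386332  -0.00492036]
```

The block's -y end is at bay y≈-0.061, so its centre is at -0.006 and x≈0.040. I shift it +6 mm in bay y and lower to just above the bench.

Emit:
apply_moves([
  [55, -0.2, 0.5, 0, 0],
  [55, -0.2, 2, 0, 0],
  [55, -0.2, 3.5, 0, 0],
  [55, -0.2, 4.8, 0, 0],
  [55, -0.2, 5.2, 0, 0],
  [55, -0.2, 5.4, 0, 0],
  [55, -0.2, 5.4, 0, 0],
])

```text
t: 20.08
tcp_pos: [0.5544, 0.2394, 0.0344]
tool_rot: [-0.524, 0.474, -0.474, 0.525]
force: [0.1, -0.2, -2.3]
finger_gap: 0.671
```

```bash
python3 - <<'E'
from bay import *
p,R,s=axes(); print(s["t"],p.round(4),tobay(p),s["force"],np.degrees(np.arctan2(R[1,2],R[0,2])))
im=snap("top","pics/t18.png"); crop(im,170,150,250,250,7,"pics/t18c.png")
im=snap("side","pics/s18.png"); crop(im,160,220,270,300,7,"pics/s18c.png")
E
```

```text
20.075 [0.5544 0.2394 0.0344] [0.03950575 0.00237726] [ 0.08491898 -0.20829445 -2.25115692] 5.8307235807213225
```

View pics/t18c.png

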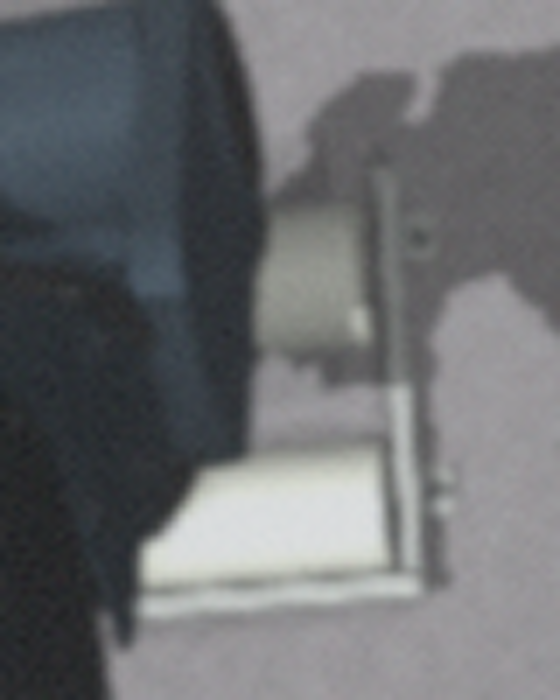

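View pics/s18c.png

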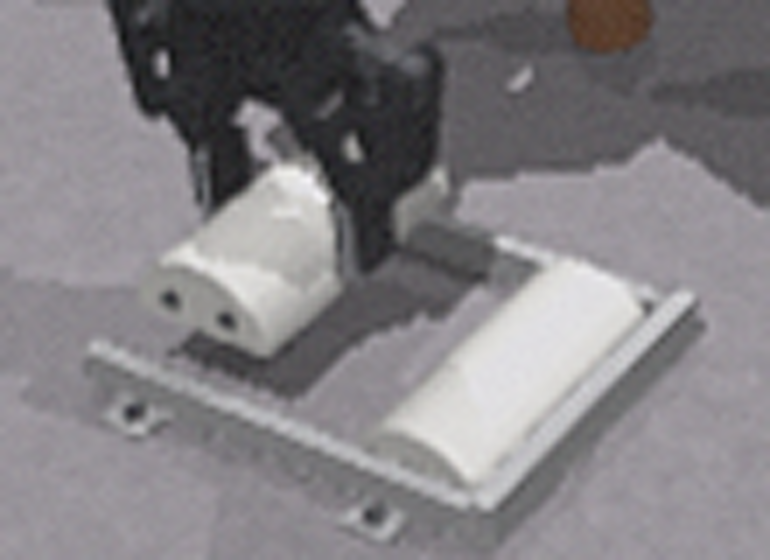

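```bash
python3 - <<'E'
from bay import *
f=lambda a,b:(160+a/7-.43,220+b/7-.43); g=lambda a,b:(170+a/7-.43,150+b/7-.43)
for uv in ((268,357),(150,302)): print("side +y end",tobay(onz("side",f(*uv),.036)).round(4))
for uv in ((368,345),(363,210)): print("top -y end",tobay(onz("top",g(*uv),.038)).round(4))
# rail check with side: left rail top inner corners
print("rail left top", [tobay(onz("side",f(*uv),.018)).round(4) for uv in ((95,345),(455,497))], "right rail", [tobay(onz("side",f(*uv),.018)).round(4) for uv in ((500,240),(640,300))])
E
```

```text
side +y end [0.0106 0.0553]
side +y end [0.0687 0.0525]
top -y end [ 0.0103 -0.053 ]
top -y end [ 0.0672 -0.0545]
rail left top [array([0.0865, 0.0658]), array([-0.0782,  0.0655])] right rail [array([-0.0058, -0.0607]), array([-0.0739, -0.0566])]
```

The block's ends are at bay y = +0.054 and -0.054, so it is centred, but skewed about -2°. I correct the yaw and lower it to the bench.

Emit:
apply_moves([
  [55, 0, 0.3, 0, -0.2],
  [55, 0, 0.6, 0, -0.2],
  [55, 0, 0.85, 0, -0.2],
  [55, 0, 1.0, 0, -0.2],
  [55, 0, 1.1, 0, -0.2],
  [55, 0, 1.13, 0, -0.2],
  [55, 0, 1.13, 0, -0.2],
])

```text
t: 21.05
tcp_pos: [0.5537, 0.2392, -0.0002]
tool_rot: [-0.533, 0.465, -0.465, 0.533]
force: [-0.8, -0.7, -1.8]
finger_gap: 0.671
```

```bash
python3 - <<'E'
from bay import *
p,R,s=axes(); print(s["t"],p.round(4),tobay(p),s["force"],np.degrees(np.arctan2(R[1,2],R[0,2])))
im=snap("side","pics/s19.png"); crop(im,160,220,270,300,7,"pics/s19c.png")
E
```

```text
21.05 [ 5.537e-01  2.392e-01 -2.000e-04] [0.03877323 0.00223058] [-0.77911528 -0.66945648 -1.83224106] 7.8329006391925695
```

View pics/s19c.png

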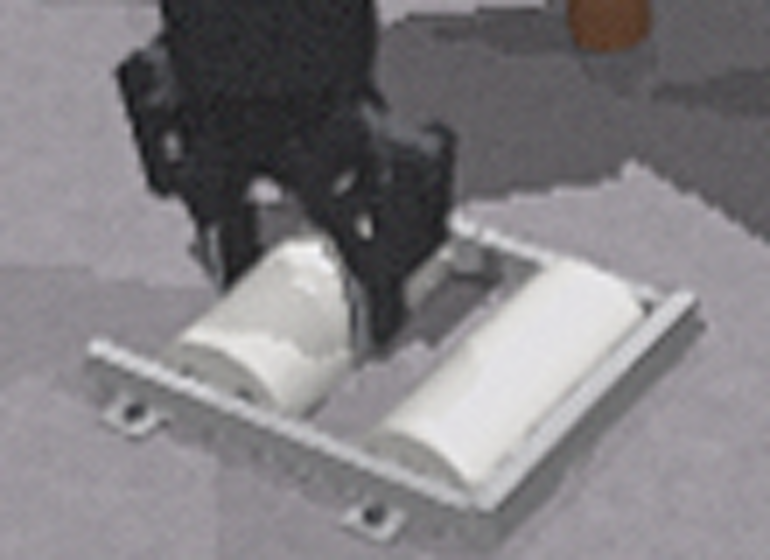

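Emit:
apply_moves([
  [55, 0, 0.03, 0, 0],
  [55, 0, 0.06, 0, 0],
  [55, 0, 0.08, 0, 0],
  [55, 0, 0.08, 0, 0],
])

```text
t: 21.6
tcp_pos: [0.5537, 0.2392, -0.0018]
tool_rot: [-0.533, 0.465, -0.465, 0.533]
force: [-1.6, -0.6, 4.8]
finger_gap: 0.671
```

It is on the bench (+4.8 N). I open and lift out.

Emit:
apply_moves([
  [60, 0, 0, 0, 0],
  [66, 0, -0.03, 0, 0],
  [70, 0, -0.05, 0, 0],
  [70, 0, -0.05, 0, 0],
  [70, 0, -0.8, 0, 0],
  [70, 0, -2, 0, 0],
  [70, 0, -3, 0, 0],
  [60, 0, -3.5, 0, 0],
  [45, 0, -3.5, 0, 0],
])

```text
t: 22.72
tcp_pos: [0.5542, 0.2393, 0.1032]
tool_rot: [-0.532, 0.464, -0.465, 0.534]
force: [-0.1, 0.5, -0.6]
finger_gap: 0.529
```

```bash
python3 - <<'E'
from bay import *
p,R,s=axes(); print(s["t"],p.round(4),tobay(p),s["force"],s["q"],np.degrees(np.arctan2(R[1,2],R[0,2])))
im=snap("side","pics/s20.png"); crop(im,160,220,270,300,7,"pics/s20c.png")
E
```

```text
22.725 [0.5542 0.2393 0.1032] [0.03927423 0.0023094 ] [-0.0831079   0.46738981 -0.6104457 ] [2.22729724e-01 6.65030333e-01 1.59452897e+00 1.43231326e-05
 8.79923159e-01 8.59932606e-02] 7.833888410867559
```

View pics/s20c.png

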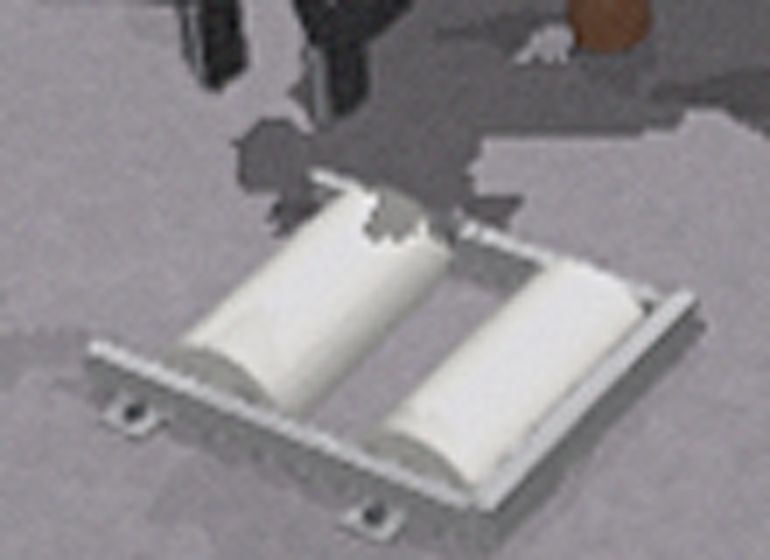

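The new block lies flat in the bay behind the old one, with a gap of about 35 mm. I turn the gripper and go behind it to close up.

Emit:
apply_moves([
  [45, 0, 0, 0.4, -1],
  [45, 0, 0, 0.8, -2],
  [45, 0.1, 0, 1.2, -3],
  [45, 0.1, 0, 1.7, -4],
  [45, 0.13, 0, 1.8, -5],
  [45, 0.13, 0, 1.8, -6],
  [45, 0.13, 0, 1.8, -7],
  [45, 0.13, 0, 1.8, -8],
  [45, 0.13, 0, 1.8, -8.8],
  [45, 0.13, 0, 1.8, -8.8],
  [45, 0.13, 0, 1.8, -8.8],
])

```text
t: 24.15
tcp_pos: [0.607, 0.2426, 0.1012]
tool_rot: [0.706, 0.035, -0.036, -0.706]
force: [-0.6, 0.1, -0.2]
finger_gap: 0.526
```

```bash
python3 - <<'E'
from bay import *
p,R,s=axes(); print(s["t"],p.round(4),tobay(p),np.degrees(np.arctan2(R[1,2],R[0,2])))
f=lambda a,b:(160+a/7-.43,220+b/7-.43)
print("new front base",[tobay(onz("side",f(*u),.0)).round(4) for u in ((290,415),(325,388))],"old back?",tobay(onz("side",f(365,440),0)))
E
```

```text
24.15 [0.607  0.2426 0.1012] [0.09217838 0.00023592] 95.71905147304291
new front base [array([0.0137, 0.0452]), array([0.0122, 0.0269])] old back? [-0.0187908   0.04234503]
```

Emit:
apply_moves([
  [45, 0.05, 1.5, 0, 0],
  [45, 0.05, 2.6, 0, 0],
  [45, 0.05, 3.1, 0, 0],
  [45, 0.05, 3.25, 0, 0],
  [45, -0.2, 3.25, 0, 0],
  [45, -0.45, 3.25, 0, 0],
  [45, -0.7, 3.25, 0, 0],
  [45, -0.95, 3.25, 0, 0],
  [45, -1.2, 3.25, 0, 0],
  [45, -1.35, 3.25, 0, 0],
  [45, -1.35, 3.25, 0, 0],
])

```text
t: 25.52
tcp_pos: [0.5681, 0.2388, 0.0056]
tool_rot: [-0.706, -0.037, 0.035, 0.706]
force: [2.6, 0.3, 4.5]
finger_gap: 0.528
```

```bash
python3 - <<'E'
from bay import *
p,R,s=axes(); print(s["t"],p.round(4),tobay(p),s["force"])
im=snap("side","pics/s21.png"); crop(im,160,220,270,300,7,"pics/s21c.png")
E
```

```text
25.525 [0.5681 0.2388 0.0056] [0.05309635 0.00036683] [2.58614916 0.32662563 4.53677274]
```

View pics/s21c.png

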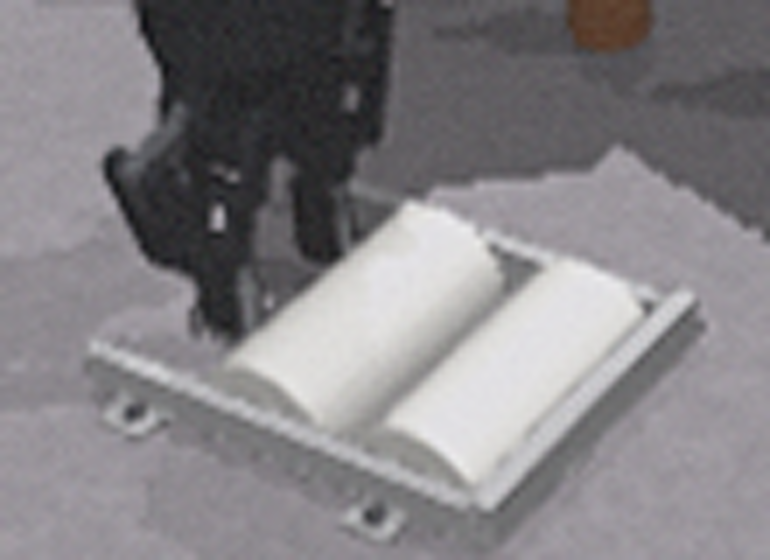

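Emit:
apply_moves([
  [45, -0.1, 0, 0, 0],
  [45, -0.2, 0, 0, 0],
  [45, -0.26, 0, 0, 0],
  [45, -0.3, 0, 0, 0],
  [45, -0.3, 0, 0, 0],
])

```text
t: 26.2
tcp_pos: [0.5596, 0.2378, 0.0054]
tool_rot: [-0.706, -0.037, 0.035, 0.706]
force: [4.0, -1.0, 5.9]
finger_gap: 0.523
```

Emit:
apply_moves([
  [45, -0.05, 0, 0, 0],
  [45, -0.1, 0, 0, 0],
  [45, -0.15, 0, 0, 0],
  [45, -0.15, 0, 0, 0],
])

```text
t: 26.7
tcp_pos: [0.5585, 0.2379, 0.0056]
tool_rot: [-0.706, -0.04, 0.033, 0.707]
force: [8.0, 1.3, 1.5]
finger_gap: 0.524
```

```bash
python3 - <<'E'
from bay import *
p,R,s=axes(); print(s["t"],p.round(4),tobay(p),s["force"])
im=snap("side","pics/s22.png"); crop(im,160,220,270,300,7,"pics/s22c.png")
E
```

```text
26.7 [0.5585 0.2379 0.0056] [0.04342175 0.00042995] [7.97718559 1.31223004 1.50680334]
```

View pics/s22c.png

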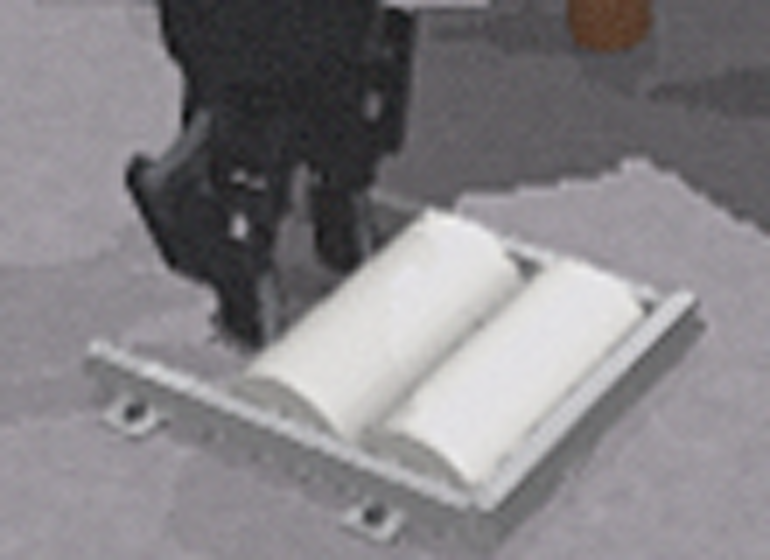

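The push has stalled with 8 N at bay x = 0.0434, where closed-up blocks should give about 0.044. The crop shows the two blocks touching. I back off, rise, clear the view and check.

Emit:
apply_moves([
  [45, 0.3, 0, 0, 0],
  [45, 0.6, -0.3, 0, 0],
  [45, 0.6, -2, 0, 0],
  [45, 0.6, -4, 0, 0],
  [45, 0.6, -6, 0, 0],
  [45, 0.6, -6, -2, 0],
  [45, 0.6, -6, -4, 0],
  [45, 0.6, -6, -6, 0],
  [45, 0.6, -6, -8, 0],
  [45, 0.6, -6, -10, 0],
  [45, 0.6, -6, -12, 0],
  [45, 0.6, -6, -12, 0],
])

```text
t: 28.25
tcp_pos: [0.608, -0.1236, 0.1844]
tool_rot: [0.706, 0.033, -0.034, -0.706]
force: [-0.5, 0.5, -0.1]
finger_gap: 0.524
```

```bash
python3 - <<'E'
from bay import *
im=snap("top","pics/t23.png"); crop(im,172,165,242,245,9,"pics/t23c.png")
im=snap("side","pics/s23.png")
E
```

```text
(no output)
```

View pics/t23c.png

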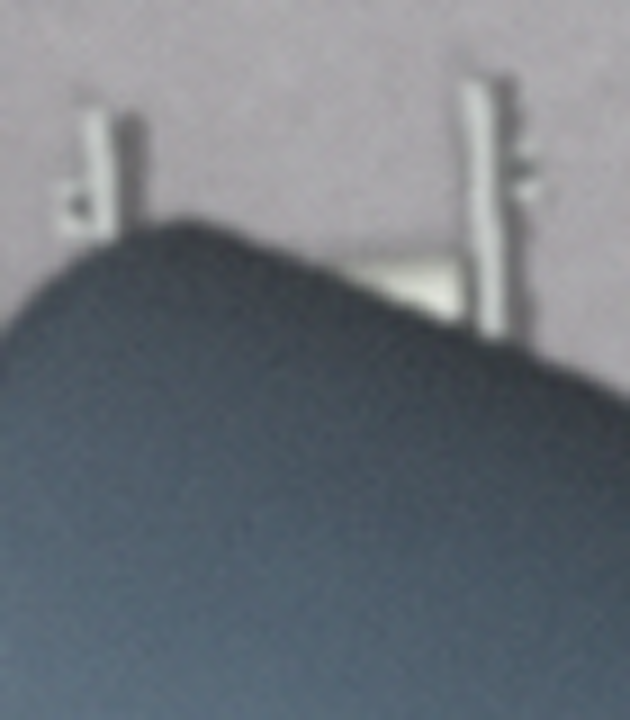

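View pics/s23.png

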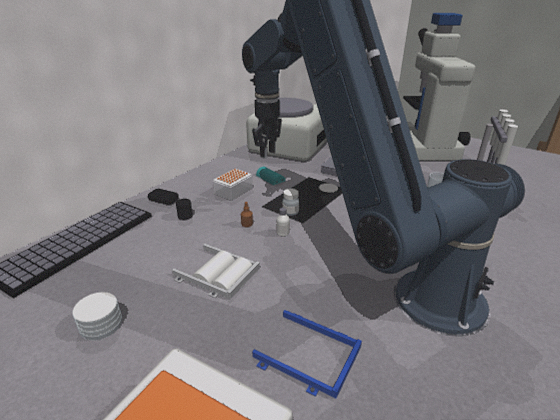

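View pics/t23.png

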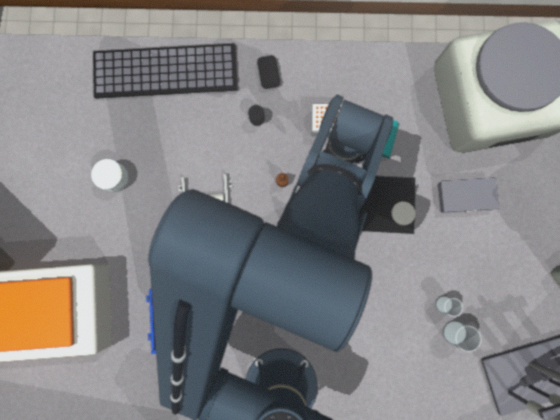

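The forearm still covers the bay in the top view. I move farther to -y for a clear check.

Emit:
apply_moves([
  [45, -0.5, 0, -2, 0],
  [45, -1, 0, -4, 0],
  [45, -1.5, 0, -6, 0],
  [45, -2, 0, -8, 0],
  [45, -2, 0, -8, 0],
])

```text
t: 28.98
tcp_pos: [0.5723, -0.3667, 0.1844]
tool_rot: [0.706, 0.035, -0.035, -0.706]
force: [0.4, 1.1, -0.4]
finger_gap: 0.527
```

```bash
python3 - <<'E'
from bay import *
im=snap("top","pics/t24.png"); crop(im,172,165,242,245,9,"pics/t24c.png")
print(manip.sense()["t"],manip.sense()["tcp_pos"])
E
```

```text
29.025 [ 0.57253229 -0.36371247  0.18420143]
```

View pics/t24c.png

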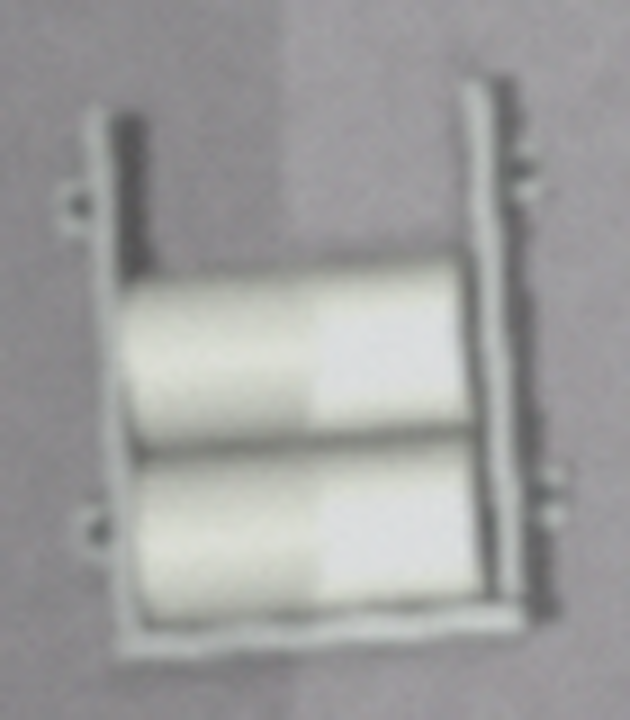

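```bash
python3 - <<'E'
from bay import *
for n,uv,z in (("new back L",(160,274),.005),("new back R",(440,258),.005),("seam",(300,442),.003),("old front L",(170,618),.010),("old front R",(450,600),.010)): print(n,tobay(onz("top",f(*uv),z)).round(4))
manip.sign_off()
E
```

```text
new back L [0.0346 0.0489]
new back R [ 0.0327 -0.0444]
seam [-0.0249  0.0061]
old front L [-0.0805  0.0509]
old front R [-0.0817 -0.0412]
the job is handed in; nothing more can be done
```

The restock is finished and handed in at about 29 s of the 72 s; no verdict was reported.

**What I did**
- I stopped the rocking slide rest with the open fingers. I rolled it over on the side away from the jar and tipped it onto its flat face.
- I drew the older slide rest forward until the arm stalled on the front stop with about 7 N.
- I gripped the new slide rest, carried it over, and set it flat in the bay. I then pushed it forward until it stalled against the older one with about 8 N.

**What the last checks showed (bay frame, from the top picture)**

| Check | Measured | Expected |
|---|---|---|
| Line between the two blocks | x = -0.025 m | -0.025 m |
| Back edge of the new block | x = 0.033 to 0.035 m | 0.035 m |
| Front edge of the older block, read about 10 mm up its curved side | x ≈ -0.081 m | about -0.083 m at that height |

- Both blocks look square, with a skew of about 1°, and they touch with no visible gap.
- The jar, bottles, dishes, boxes and lens pot look unmoved, but I judged that by eye and did not measure them again.

**What disagreed**
- The jar measured about 130 mm from the rocking block, not the stated 112 mm. This made no difference because I rolled the block the other way.
- Pressing down during the turn-over reached about 30 N at the fingertips, more than I intended.

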